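# Mount a chased copper panel on the magnetic work block and switch it on

### The arm

A 6-joint arm with a two-finger parallel gripper is mounted at the origin on the work surface. World frame = base frame: x ahead of the robot, y to its left, z up, the work surface at z = 0. Lengths are in m, angles in rad, forces in N, time in s.
With the tool pointing down it reaches from about 0.35 to 0.775 m from the base axis. Payload 7.3 kg.
Tool frame: the origin (TCP) lies on the front face of the gripper's body, between the roots of the fingers; the fingertips stand ahead of it and the grasp point (between the pads) lies 47 mm ahead of it (finger_overhang is the z of the fingertips in the tool frame, in m); z points along the fingers, y is the line along which they close (so a half turn about z gives the same grasp; the last joint's range is limited). The gripper opens to 92 mm and grips with 3 to 60 N. Pads are 19 mm wide; open, the fingers measure 130 mm over their backs; the gripper's body (75 mm by 190 mm) begins 47 mm behind the grasp point.
Start: joints at [1.175, 0.342, 1.524, -0, 1.275, -0.146], TCP at [0.13, 0.509, 0.292] pointing down, gripper open.
Joint ranges: [-2.53, 2.53], [-0.77, 2.02], [0.04, 2.7], [-1, 4.14], [0.28, 2.66], [-3.11, 3.11]. Speed limits (rad/s): [2.57, 2.57, 3.14, 3.14, 3.14, 3.14].

### API

Orientations are given as [roll, pitch, yaw] about the fixed x, y, z axes, in that order (R = Rz(yaw) Ry(pitch) Rx(roll)).
In Python, from cell import * gives the robot as it stands. The module is installed in compiled form; this text tells all that it offers.
- The arm moves only by the tool arm_command, never from a script. Its argument "series" is a list of rows, each an object of numbers: "x", "y", "z": the shift along the tool's x, y, z in mm; "rx", "ry", "rz": the turn, a rotation vector about the tool's x, y, z in degrees. A call has 1 to 20 rows; each row is the pose to reach, as a shift and turn from the pose commanded when the call began, along the tool's axes at that moment; what a row does not reach only later rows make up. A row lasts 1/10 s, in which the tool goes at most 50 mm and 8.59 degrees, less where a joint would pass 70% of its speed; a pose out of reach is approached as far as the arm can. A call with a gripper value outside its range is refused whole. "hand" is the finger opening in mm, from 0 to 91.8, set as the call begins (left out, the last holds). The fingers move at their own pace and stop on an object; "squeeze" is the grip in N (left out, the last holds). Time passes only in rows, so rows that repeat a pose let the fingers close. It gives the time, the measured TCP pose, the force, the opening and the grip force at its end, in the units of the state.
- observe(): the state, without advancing time (a new reading comes with each control period).
- read_camera(name): name is "scene" or "top" or "wrist"; returns a dict with "pixels" (480x640x3 uint8, blue, green, red), "K" (3x3 intrinsics, pixels), "rvec" (rotation vector, rad) and "tvec" (3), from world to camera coordinates, as OpenCV has them. Camera axes: x right, y down, z forward; pixel columns grow to the right and rows downward; lengths in m; the calibration is good to about 2 mm. A picture is of the moment at which its call begins. There is no depth.
- hand_in(): hands the job in; it is judged then, once.
Trained networks look in a picture, given as the dict that the camera call returned (one of the last four; its "shot" number tells which), for a name from the list of things; names that differ only in an ending like _2 or _b are one class to them, and where a whole thing is asked for, a point or a joint stands for the part that bears it (a point fixed in the world has none). Each returns a list of dicts, best first, with "confidence" (0 to 1); they miss things now and then, are a little off and sometimes report something else, mostly with a low value. They report only what shows in the picture. A call takes as long as a camera call. They do not tell look-alikes from the thing itself.
- boxes_of(picture, query): "point" ([x, y, z] in m, in world coordinates, good to about 4 mm: the middle of the surface that is visible of it).
- trace(picture, query): "pixels" (480x640 bool, what is visible of it).
- mark_of(picture, query): "point" ([x, y, z] in m, in world coordinates, good to about 4 mm: a listed point, or the origin of a listed thing).
The state is a dict: "time": time; "qpos": joint angles; "qvel": joint speeds; "joint_efforts": joint torques, N m; "tool_pos": TCP position; "tool_rot": TCP orientation; "contact_force": force on the tool from outside, world axes, zero at the start; "torque": the same for the moment, N m; "opening": finger opening in m; "grip_force": force on a finger pad.
Only numpy, scipy, OpenCV 4.12 (cv2) and the standard library are available. Lean on these libraries where they do the work, as an engineer would, in place of code of your own. Each camera call takes 0.05 s, during which the arm holds its last target. There are 200 camera calls.

### The job

Take the copper-faced panel out of the wooden stand, lay it on the bench copper side up, take it again flat and lower it gently over the two pins of the grey work block until it rests flush. Then let go of it and turn the black handle on the block a quarter turn clockwise (seen from above), from off fully to its on stop. Leave the hammer and the steel stake where they are.

Things in the scene. Friction and masses are not known exactly. Their poses are not given: they have to be found in the camera images.
- panel: Steel panel, copper-faced: 56 mm wide (x), 150 long (y), 12 thick (z), 0.6 kg. Origin: centre of the bare underside; z out of the copper face. Two 15 mm through holes at y = +-55 mm. At the start it stands on a long edge in the stand, copper (z) facing away from the robot, x down; upper edge 62 mm above the bench, 36 mm free above the stand. Fits the pins either way round (half turn about z).
- stand: Fixed dark wooden stand, 64 mm deep (x), 160 long (y), 26 high, with one slot along y, 16 mm wide, floor 6 mm above the bench. Origin: centre of its underside. It is left or right on the bench, the block on the other side; the middle of the bench between them (x about 0.52 m) is free for laying the panel down.
- seat (a point): Centre of the top face (30 mm above the bench) of the fixed grey work block, midway between its two upright pins. z up, y along the pins towards the handle. The face is 40 mm wide (x), 160 long (y). Pins at y = +-55 mm: 12 mm diameter, 18 tall, straight for 10 then tapering to 5 at the tip. When flush, the panel's origin is at this point.
- handle_grip (a point): On the vertical axis of the black bar handle, 74 mm above the bench, 140 mm from the seat along its +y; turns with the handle, x along the bar to its narrow nose. Bar 18 mm thick from x = -34 to +32 mm, then a 10 mm thick nose to +49; 54 to 84 mm above the bench. Turret below: 70 x 74 mm, 44 high.
- handle (a joint): Handle angle, rad: 0 = off (nose along the seat's +x, bar square to the line of the pins), 1.571 = on (nose along the seat's -y, to the panel); grows clockwise seen from above. Over-centre spring, a stop at each end: it takes about 0.3 N m to leave off and snaps to the nearer stop if let go.
- hammer: Bystander: loose hammer, 260 mm long, lying beyond the work.
- stake: Bystander: steel stake like a small mushroom anvil, 70 mm wide foot, 78 mm high; origin at the centre of its underside.
Things that resemble listed ones, but are neither listed nor needed, are in the scene too. There is more than one size of the panel; the one meant has the size given above.

How it is judged:
On the way, in this order (a step that is already met when the one before it is completed fails the run):
1. the panel lies flat on the bench, copper side up, let go (height (world z) of panel below 0.006 m and angle between panel's own z axis and vertical below 0.1 rad and contact force between the fingers and panel below 0.1 N), for 0.2 s.
2. the panel rests flush on the block, copper side up, over both pins and let go, with the handle still off (horizontal distance between panel and seat below 0.004 m and z of panel in the frame of seat between -0.003 and 0.003 m and angle between panel's own z axis and vertical below 0.05 rad and angle between the y axis of panel and the y axis of seat, either way round below 0.06 rad and contact force between the fingers and panel below 0.1 N and value of joint handle below 0.25 rad), for 0.2 s.
3. the handle is turned to on (value of joint handle above 1.45 rad), for 0.2 s.
At the end, for the whole second after the job is handed in: The panel lies at rest on the seat, copper side up: origin within 4 mm of the seat centre and 3 mm of its face, level within 0.05 rad, in line with the pins within 0.06 rad; the handle is at on, above 1.45 rad (horizontal distance between panel and seat below 0.004 m and z of panel in the frame of seat between -0.003 and 0.003 m and angle between panel's own z axis and vertical below 0.05 rad and angle between the y axis of panel and the y axis of seat, either way round below 0.06 rad and value of joint handle above 1.45 rad and linear speed of panel below 0.02 m/s); the robot touches nothing.
It fails at once if the hammer is moved by more than 30 mm (distance of hammer from where it was at the start of the episode above 0.03 m).
It fails at once if the stake is moved by more than 30 mm (distance of stake from where it was at the start of the episode above 0.03 m).
It fails at once if the panel is dropped or slammed onto the pins (faster than 0.45 m/s within 30 mm above the seat) (horizontal distance between panel and seat below 0.03 m and z of panel in the frame of seat below 0.03 m and linear speed of panel above 0.45 m/s).
It also fails if it takes over 72 s, if anything falls off the work surface, if the arm or the gripper's body presses on something with over 40 N, if the wrist force passes 120 N, or if a joint passes its speed limit or range.

## Working session

There is one attempt and no reset: what is moved stays moved. The work goes in short steps, Python scripts to look and compute and a tool call to move; the robot and the scene stay as the last step left them, time stands still between calls to the robot, and variables do not carry over. Pictures are saved under pics/ and viewed, at most 10 in all, crops included, and the job is handed in when it is done.

Besides the shell and the picture viewer there is one more tool, called after "Request:" as name(argument=value, ...) on one line, values as JSON. arm_command: Moves the arm, as the interface text tells. Its arguments: {"type":"object","properties":{"series":{"type":"array"},"hand":{"type":"number"},"squeeze":{"type":"number"}},"required":["series"]}

```bash
mkdir -p pics; cat > h.py <<'E'
from cell import *
import numpy as np, cv2
from scipy.spatial.transform import Rotation as Ro
def save(p,n): cv2.imwrite('pics/'+n,p['pixels'])
def proj(p,X):
    return cv2.projectPoints(np.float64(X).reshape(-1,1,3),p['rvec'],p['tvec'],p['K'],None)[0].reshape(-1,2)
def ray(p,uv,z):
    R=cv2.Rodrigues(np.float64(p['rvec']))[0]; C=-R.T@np.ravel(p['tvec'])
    d=R.T@np.linalg.inv(p['K'])@np.array([uv[0],uv[1],1.]); return C+d*(z-C[2])/d[2]
def campos(p):
    R=cv2.Rodrigues(np.float64(p['rvec']))[0]; return -R.T@np.ravel(p['tvec'])
E
python3 - <<'E'
from h import *
s=observe(); print({k:np.round(v,3) for k,v in s.items()}); 
import cell; print([k for k in dir(cell) if not k.startswith('_')])
try: print(finger_overhang)
except Exception as e: print(e)
ps=[]
for c in ['scene','top']:
    p=read_camera(c); save(p,c+'0.png'); print(c,campos(p),p['K'][0,0])
    for q in ['panel','stand','seat','handle_grip','hammer','stake']:
        for d in mark_of(p,q)[:4]: print(q,np.round(d['point'],3),round(d['confidence'],2),proj(p,d['point']).round())
    for q in ['panel','stand','handle_grip']:
        for d in boxes_of(p,q)[:4]: print('box',q,np.round(d['point'],3),round(d['confidence'],2))
a,b=[cv2.imread(f'pics/{c}0.png') for c in ('scene','top')]
E
```

```text
{'time': np.float64(0.0), 'qpos': array([ 1.175,  0.343,  1.525,  0.   ,  1.275, -0.146]), 'qvel': array([ 0.001, -0.001, -0.   , -0.   , -0.001, -0.   ]), 'joint_efforts': array([ 2.0000e-03, -4.3125e+01, -2.4422e+01,  7.2000e-02,  5.6000e-02,
       -0.0000e+00]), 'tool_pos': array([0.13 , 0.508, 0.292]), 'tool_rot': array([-3.14 , -0.   ,  2.892]), 'contact_force': array([-0.654, -0.395,  0.507]), 'torque': array([-0.046, -0.022, -0.014]), 'grip_force': np.float64(0.0), 'opening': np.float64(0.092)}
['IKError', 'boxes_of', 'finger_overhang', 'hand_in', 'mark_of', 'observe', 'read_camera', 'trace']
0.0655
scene [ 1.21152454 -0.3831308   0.79701713] 449.1359975265957
panel [0.46  0.427 0.024] 0.88 [[406. 177.]]
panel [0.563 0.261 0.032] 0.79 [[385. 215.]]
panel [0.439 0.243 0.022] 0.67 [[352. 196.]]
stand [ 0.561  0.258 -0.003] 0.67 [[383. 224.]]
stand [ 0.588 -0.145  0.075] 0.22 [[250. 273.]]
seat [ 0.587 -0.282  0.03 ] 0.65 [[193. 315.]]
handle_grip [ 0.588 -0.145  0.071] 0.6 [[250. 275.]]
hammer [ 0.788 -0.044 -0.001] 0.93 [[341. 337.]]
stake [ 0.741 -0.308  0.003] 0.72 [[215. 38
[... 310 characters left out ...]
26602640079
panel [0.437 0.243 0.017] 0.82 [[248. 336.]]
panel [0.462 0.423 0.022] 0.61 [[163. 326.]]
panel [0.558 0.257 0.034] 0.6 [[239. 279.]]
stand [0.563 0.251 0.   ] 0.57 [[245. 278.]]
seat [ 0.587 -0.285  0.035] 0.7 [[491. 258.]]
handle_grip [ 0.588 -0.146  0.069] 0.79 [[430. 258.]]
hammer [ 0.791 -0.043 -0.   ] 0.88 [[373. 175.]]
stake [ 0.565  0.254 -0.001] 0.72 [[244. 277.]]
stake [ 0.741 -0.306 -0.001] 0.67 [[490. 193.]]
box panel [0.458 0.421 0.041] 0.88
box panel [0.437 0.239 0.039] 0.8
box panel [0.564 0.259 0.062] 0.57
box panel [ 0.586 -0.205  0.033] 0.34
box stand [0.557 0.251 0.025] 0.77
box handle_grip [ 0.586 -0.203  0.033] 0.65
box handle_grip [ 0.592 -0.14   0.083] 0.57
```

View pics/scene0.png

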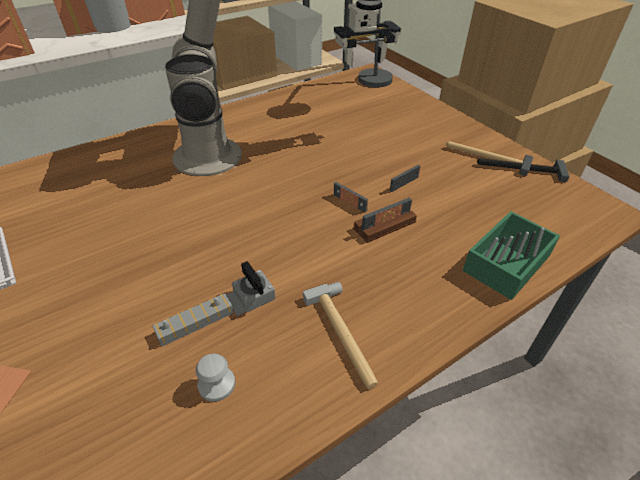

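View pics/top0.png

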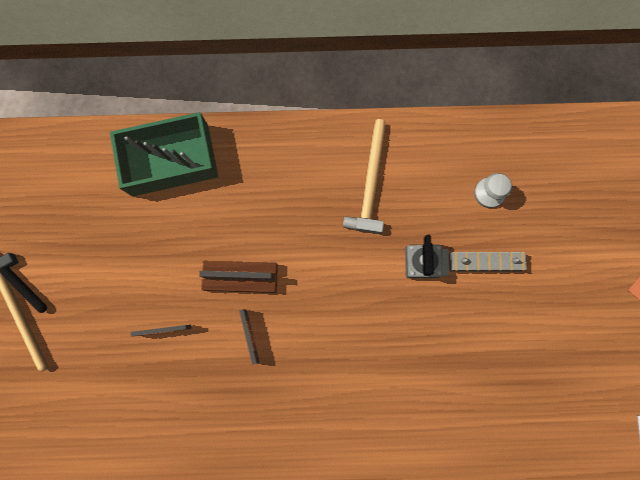

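The panel in the stand (scene px 385,215; top px 237,275) stands at about (0.56, 0.257), and the copper face is away from the robot. Two loose look-alikes are nearer the robot. The block is at the right with its handle at (0.588, -0.146), and the nose points along +x. I'll move above the stand and use the wrist camera.

Request:
arm_command(series=[{"x": -479, "y": -137, "rz": 75.7}, {"x": -479, "y": -137, "rz": 75.7}, {"x": -479, "y": -137, "rz": 75.7}, {"x": -479, "y": -137, "rz": 75.7}, {"x": -479, "y": -137, "rz": 75.7}, {"x": -479, "y": -137, "rz": 75.7}, {"x": -479, "y": -137, "rz": 75.7}, {"x": -479, "y": -137, "rz": 75.7}, {"x": -479, "y": -137, "rz": 75.7}, {"x": -479, "y": -137, "rz": 75.7}, {"x": -479, "y": -137, "rz": 75.7}, {"x": -479, "y": -137, "rz": 75.7}, {"x": -479, "y": -137, "rz": 75.7}, {"x": -479, "y": -137, "rz": 75.7}])

```text
invalid input
```

```bash
python3 - <<'E'
from h import *
s=observe(); print(s['time'],s['tool_pos'],s['tool_rot'],s['qpos'])
p=read_camera('wrist'); save(p,'w1.png'); print(campos(p),p['K'])
for q in ['panel','stand']:
    for f in (mark_of,boxes_of):
        for d in f(p,q)[:3]: print(q,f.__name__,np.round(d['point'],4),round(d['confidence'],2))
for d in trace(p,'panel')[:3]:
    m=d['pixels'].astype(np.uint8); c=cv2.minAreaRect(cv2.findNonZero(m)); print(d['confidence'],c,cv2.boxPoints(c).round(1).tolist())
E
```

```text
1.0 [0.12975911 0.5087322  0.29225135] [ 3.14146868e+00 -9.41884850e-06  2.89178297e+00] [ 1.17500742e+00  3.41989067e-01  1.52408524e+00  2.85904310e-05
  1.27539706e+00 -1.45987548e-01]
[0.06594792 0.52602125 0.38458865] [[389.0657198    0.         323.99892714]
 [  0.         389.0657198  240.90437787]
 [  0.           0.           1.        ]]
```

View pics/w1.png

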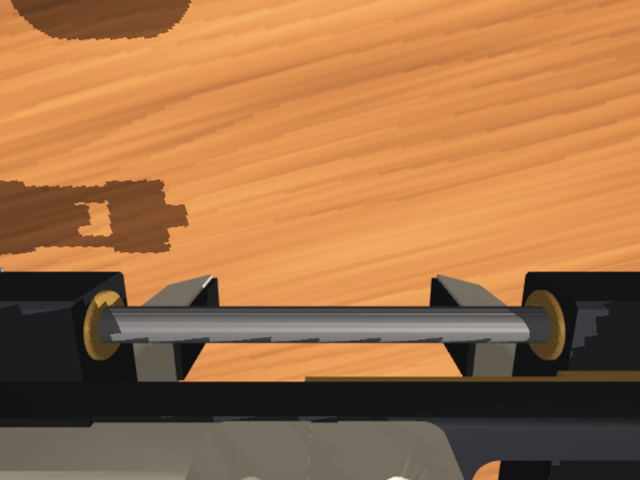

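The move was refused as "invalid input", so nothing moved. The picture shows bare bench above the fingers (rows > 270). The camera sits 66 mm along tool +x. I'll retry with all six fields, aiming so that the panel falls in the free upper part of the image.

Request:
arm_command(series=[{"x": -514, "y": -273, "z": 0, "rx": 0, "ry": 0, "rz": 75.7}, {"x": -514, "y": -273, "z": 0, "rx": 0, "ry": 0, "rz": 75.7}, {"x": -514, "y": -273, "z": 0, "rx": 0, "ry": 0, "rz": 75.7}, {"x": -514, "y": -273, "z": 0, "rx": 0, "ry": 0, "rz": 75.7}, {"x": -514, "y": -273, "z": 0, "rx": 0, "ry": 0, "rz": 75.7}, {"x": -514, "y": -273, "z": 0, "rx": 0, "ry": 0, "rz": 75.7}, {"x": -514, "y": -273, "z": 0, "rx": 0, "ry": 0, "rz": 75.7}, {"x": -514, "y": -273, "z": 0, "rx": 0, "ry": 0, "rz": 75.7}, {"x": -514, "y": -273, "z": 0, "rx": 0, "ry": 0, "rz": 75.7}, {"x": -514, "y": -273, "z": 0, "rx": 0, "ry": 0, "rz": 75.7}, {"x": -514, "y": -273, "z": 0, "rx": 0, "ry": 0, "rz": 75.7}, {"x": -514, "y": -273, "z": 0, "rx": 0, "ry": 0, "rz": 75.7}, {"x": -514, "y": -273, "z": 0, "rx": 0, "ry": 0, "rz": 75.7}, {"x": -514, "y": -273, "z": 0, "rx": 0, "ry": 0, "rz": 75.7}, {"x": -514, "y": -273, "z": 0, "rx": 0, "ry": 0, "rz": 75.7}], hand=80, squeeze=40)

```text
time: 2.8
tool_pos: [0.5596, 0.1179, 0.2922]
tool_rot: [-3.141, -0.0, 1.571]
contact_force: [-0.5, 0.2, 0.8]
opening: 0.0799
grip_force: 0.0
```

```bash
python3 - <<'E'
from h import *
p=read_camera('wrist'); save(p,'w2.png'); print(campos(p))
for q in ['panel','stand']:
    for f in (mark_of,boxes_of):
        for d in f(p,q)[:3]: print(q,f.__name__,np.round(d['point'],4),round(d['confidence'],2))
for q,z in(('panel',.062),('stand',.026)):
  for d in trace(p,q)[:3]:
    m=d['pixels'].astype(np.uint8); c=cv2.minAreaRect(cv2.findNonZero(m)); b=cv2.boxPoints(c); print(q,d['confidence'],b.round(1).tolist(),[ray(p,u,z).round(4).tolist() for u in b])
E
```

```text
[0.55951526 0.18467214 0.38456075]
panel call [0.4334 0.2433 0.0236] 0.86
panel call [0.5629 0.2603 0.0365] 0.83
panel call [0.568  0.2364 0.0601] 0.81
panel call [0.4379 0.2347 0.0452] 0.72
stand call [ 0.5654  0.2619 -0.0016] 0.71
stand call [0.5576 0.2438 0.0235] 0.93
panel 0.75 [[106.5999984741211, 86.69999694824219], [246.8000030517578, 49.900001525878906], [252.89999389648438, 73.19999694824219], [112.80000305175781, 110.0999984741211]] [[0.3903, 0.2265, 0.062], [0.5006, 0.2528, 0.062], [0.5045, 0.2362, 0.062], [0.3928, 0.2092, 0.062]]
panel 0.6 [[319.3999938964844, 140.60000610351562], [326.8999938964844, -0.8999999761581421], [345.20001220703125, 0.10000000149011612], [337.70001220703125, 141.60000610351562]] [[0.5556, 0.1859, 0.062], [0.5615, 0.2871, 0.062], [0.5751, 0.2865, 0.062], [0.5703, 0.1851, 0.062]]
stand 0.61 [[289.79998779296875, 148.10000610351562], [295.3999938964844, -2.799999952316284], [372.29998779296875, 0.0], [366.70001220703125, 151.0]] [[0.5286, 0.1795, 0.026], [0.5359, 0.3, 0.026], [0.599, 0.2979, 0.026], [0.5976, 0.177, 0.026]]
stand 0.41 [[318.3999938964844, 140.5], [327.0, -1.0], [346.6000061035156, 0.20000000298023224], [338.0, 141.6999969482422]] [[0.5543, 0.1861, 0.026], [0.5618, 0.2987, 0.026], [0.5779, 0.2978, 0.026], [0.5718, 0.1851, 0.026]]
```

View pics/w2.png

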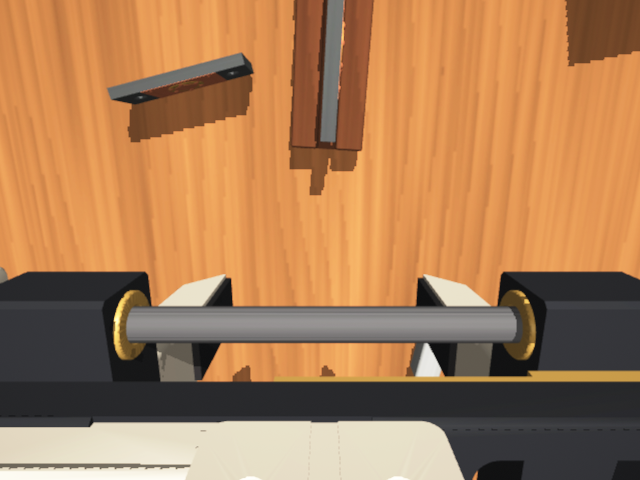

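The wrist image shows the stand at px x 290–370 with the panel's near end at (328,141), cut off at the top. A loose look-alike is at (180,80). I'll back off for the full panel and a second view to get its height.

Request:
arm_command(series=[{"x": -50, "y": 0, "z": 0, "rx": 0, "ry": 0, "rz": 0}, {"x": -80, "y": 0, "z": 0, "rx": 0, "ry": 0, "rz": 0}, {"x": -80, "y": 0, "z": 0, "rx": 0, "ry": 0, "rz": 0}])

```text
time: 3.45
tool_pos: [0.5603, 0.0342, 0.2923]
tool_rot: [3.141, 0.001, 1.567]
contact_force: [-0.5, -0.1, 0.4]
opening: 0.08
grip_force: 0.0
```

```bash
python3 - <<'E'
from h import *
def tri(obs):
    A=[];B=[]
    for p,uv in obs:
        C=campos(p); d=ray(p,uv,0)-C; d/=np.linalg.norm(d); M=np.eye(3)-np.outer(d,d); A.append(M);B.append(M@C)
    return np.linalg.lstsq(np.vstack(A),np.hstack(B),rcond=None)[0]
ends={}
for n in ['wrist','top','scene']:
    p=read_camera(n); save(p,n+'3.png')
    for q,z in(('panel',.062),('stand',.026)):
      for d in trace(p,q)[:4]:
        pt=cv2.findNonZero(d['pixels'].astype(np.uint8))
        c=cv2.minAreaRect(pt); b=cv2.boxPoints(c)
        o=sorted([ray(p,u,z) for u in b],key=lambda v:v[1]); e0=(o[0]+o[1])/2;e1=(o[2]+o[3])/2
        if abs(e0[0]-.563)<.03: print(n,q,round(d['confidence'],2),e0.round(4),e1.round(4),'yaw',np.degrees(np.arctan2(-(e1-e0)[0],(e1-e0)[1])).round(2), b.round(1).tolist())
    if n!='wrist':
      for q in ('seat','handle_grip'):
        print(n,q,[(np.round(d['point'],4),round(d['confidence'],2)) for d in mark_of(p,q)[:2]])
    for d in mark_of(p,'panel')[:4]: print(n,'pm',d['point'].round(4) if hasattr(d['point'],'round') else d['point'],d['confidence'])
i=cv2.imread('pics/wrist3.png')[0:260,220:440]; t=cv2.imread('pics/top3.png')[240:310,180:300]
t2=cv2.imread('pics/top3.png')[220:300,390:540]
c=np.zeros((600,800,3),np.uint8)
i=cv2.resize(i,None,fx=2,fy=2);c[:520,:440]=i
t=cv2.resize(t,None,fx=2.9,fy=2.9);c[:t.shape[0],445:445+t.shape[1]]=t
t2=cv2.resize(t2,None,fx=2.3,fy=2.3);c[230:230+t2.shape[0],445:445+t2.shape[1]]=t2
cv2.imwrite('pics/c3.png',c)
E
```

```text
wrist panel 0.94 [0.5603 0.1733 0.062 ] [0.5631 0.2029 0.062 ] yaw -5.35 [[315.1000061035156, 42.599998474121094], [318.70001220703125, -1.2999999523162842], [335.20001220703125, 0.0], [331.6000061035156, 43.900001525878906]]
wrist stand 0.76 [0.5625 0.173  0.026 ] [0.5627 0.2138 0.026 ] yaw -0.18 [[287.0, 0.0], [365.0, 0.0], [365.0, 54.0], [287.0, 54.0]]
top panel 0.95 [0.5594 0.182  0.062 ] [0.5689 0.3371 0.062 ] yaw -3.5 [[198.8000030517578, 277.79998779296875], [199.10000610351562, 269.1000061035156], [273.29998779296875, 271.70001220703125], [273.0, 280.3999938964844]]
top panel 0.61 [ 0.5877 -0.3471  0.062 ] [ 0.5944 -0.0954  0.062 ] yaw -1.53 [[405.0, 235.0], [525.0, 235.0], [525.0, 277.0], [405.0, 277.0]]
top stand 0.68 [0.5593 0.1793 0.026 ] [0.5688 0.3436 0.026 ] yaw -3.31 [[199.8000030517578, 291.20001220703125], [200.8000030517578, 259.20001220703125], [276.70001220703125, 261.6000061035156], [275.70001220703125, 293.6000061035156]]
top seat [(array([ 0.5873, -0.2846,  0.0323]), 0.59)]
top handle_grip [(array([ 0.5918, -0.1495,  0.0725]), 0.76)]
top pm [0.4396, 0.2446, 0.0183] 0.86
top pm [0.5608, 0.2606, 0.0326] 0.8
top pm [0.4639, 0.4254, 0.021] 0.68
scene panel 0.94 [0.5791 0.1642 0.062 ] [0.5883 0.3241 0.062 ] yaw -3.28 [[358.3999938964844, 217.10000610351562], [409.1000061035156, 196.39999389648438], [414.1000061035156, 208.5], [363.29998779296875, 229.10000610351562]]
scene stand 0.95 [0.5633 0.1589 0.026 ] [0.6266 0.3144 0.026 ] yaw -22.15 [[352.79998779296875, 219.6999969482422], [415.20001220703125, 211.0], [418.3999938964844, 234.10000610351562], [356.1000061035156, 242.8000030517578]]
scene seat [(array([ 0.5847, -0.2861,  0.0308]), 0.75)]
scene handle_grip [(array([ 0.5871, -0.1442,  0.0729]), 0.76)]
scene pm [0.4624, 0.4274, 0.0242] 0.84
scene pm [0.5619, 0.2607, 0.0339] 0.83
scene pm [0.4379, 0.2436, 0.0249] 0.76
```

View pics/c3.png

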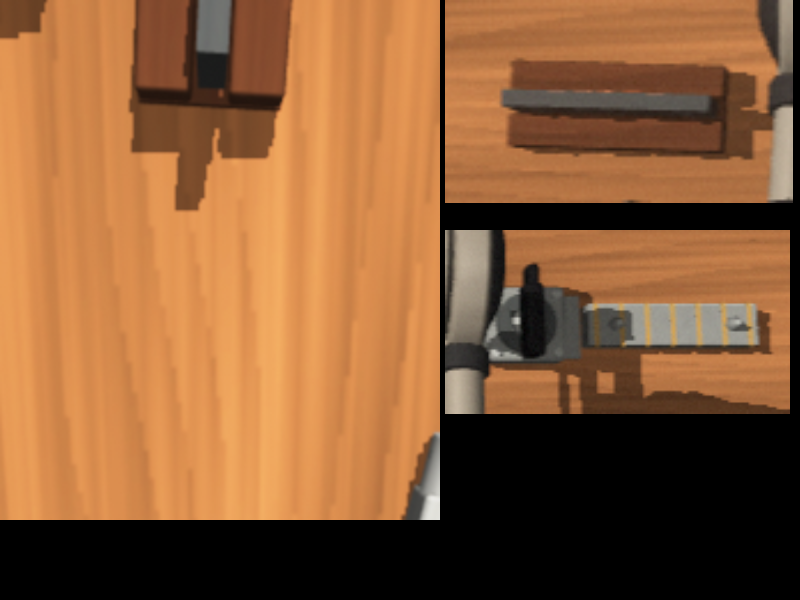

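The stand and panel agree across views: centre about (0.565, 0.261), mid-height 0.033 and yaw about -3.4°. The top view of the block shows pins at (617,323) and (737,323) in the crop, with the handle off. Next I'll go above the panel.

Request:
arm_command(series=[{"x": 50, "y": 5, "z": 0, "rx": 0, "ry": 0, "rz": 3.4}, {"x": 100, "y": 5, "z": 20, "rx": 0, "ry": 0, "rz": 3.4}, {"x": 150, "y": 5, "z": 50, "rx": 0, "ry": 0, "rz": 3.4}, {"x": 190, "y": 5, "z": 80, "rx": 0, "ry": 0, "rz": 3.4}, {"x": 224, "y": 5, "z": 110, "rx": 0, "ry": 0, "rz": 3.4}, {"x": 224, "y": 5, "z": 110, "rx": 0, "ry": 0, "rz": 3.4}, {"x": 224, "y": 5, "z": 110, "rx": 0, "ry": 0, "rz": 3.4}, {"x": 224, "y": 5, "z": 110, "rx": 0, "ry": 0, "rz": 3.4}, {"x": 224, "y": 5, "z": 110, "rx": 0, "ry": 0, "rz": 3.4}], hand=60)

```text
time: 5.15
tool_pos: [0.5663, 0.2599, 0.1839]
tool_rot: [3.139, -0.001, 1.51]
contact_force: [-0.3, -0.7, 0.1]
opening: 0.0602
grip_force: 0.0
```

```bash
python3 - <<'E'
from h import *
s=observe(); print(s['time'],s['tool_pos'],s['tool_rot'])
p=read_camera('wrist'); cv2.imwrite('pics/w4.png',p['pixels'])
T=s['tool_pos']
g=np.array([.565,.261,.062]); print(proj(p,g), campos(p))
for d in trace(p,'panel')[:2]:
    c=cv2.minAreaRect(cv2.findNonZero(d['pixels'].astype(np.uint8))); b=cv2.boxPoints(c); print(d['confidence'],[ray(p,u,.062).round(4).tolist() for u in b])
E
```

```text
5.15 [0.56632621 0.25992005 0.18387254] [ 3.13901263e+00 -7.79538153e-04  1.50958471e+00]
[[321.42577228 260.24074505]] [0.57000249 0.32655864 0.2762424 ]
0.82 [[0.5643, 0.3358, 0.062], [0.578, 0.335, 0.062], [0.5699, 0.1852, 0.062], [0.5537, 0.1862, 0.062]]
0.6 [[0.4612, 0.401, 0.062], [0.4841, 0.4045, 0.062], [0.4887, 0.3586, 0.062], [0.4645, 0.3546, 0.062]]
```

View pics/w4.png

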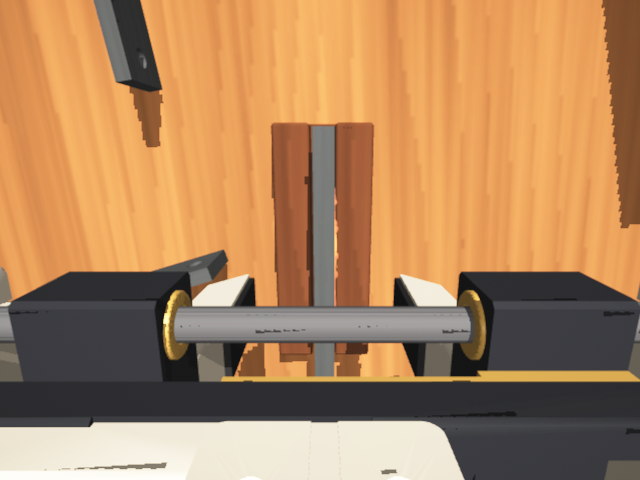

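The fingers straddle the panel (px x 312–335). Its top edge measures 150 mm at z = 0.062, centred at (0.5665, 0.2605), so it is the right panel and the gripper is aligned. I'll descend and grip.

Request:
arm_command(series=[{"x": 1, "y": 0, "z": 40, "rx": 0, "ry": 0, "rz": 0}, {"x": 1, "y": 0, "z": 70, "rx": 0, "ry": 0, "rz": 0}, {"x": 1, "y": 0, "z": 83, "rx": 0, "ry": 0, "rz": 0}, {"x": 1, "y": 0, "z": 83, "rx": 0, "ry": 0, "rz": 0}, {"x": 1, "y": 0, "z": 83, "rx": 0, "ry": 0, "rz": 0}, {"x": 1, "y": 0, "z": 83, "rx": 0, "ry": 0, "rz": 0}])

```text
time: 5.85
tool_pos: [0.5665, 0.2624, 0.1012]
tool_rot: [3.138, -0.001, 1.511]
contact_force: [0.1, -1.1, -0.5]
opening: 0.0601
grip_force: 0.0
```

Request:
arm_command(series=[{"x": 0, "y": 0, "z": 0, "rx": 0, "ry": 0, "rz": 0}, {"x": 0, "y": 0, "z": 0, "rx": 0, "ry": 0, "rz": 0}, {"x": 0, "y": 0, "z": 0, "rx": 0, "ry": 0, "rz": 0}, {"x": 0, "y": 0, "z": 0, "rx": 0, "ry": 0, "rz": 0}, {"x": 0, "y": 0, "z": 0, "rx": 0, "ry": 0, "rz": 0}, {"x": 0, "y": 0, "z": 0, "rx": 0, "ry": 0, "rz": 0}], hand=0, squeeze=40)

```text
time: 6.45
tool_pos: [0.5654, 0.2622, 0.0992]
tool_rot: [-3.141, -0.0, 1.511]
contact_force: [0.3, -0.3, 0.1]
opening: 0.0165
grip_force: 0.0
```

Request:
arm_command(series=[{"x": 0, "y": 0, "z": 0, "rx": 0, "ry": 0, "rz": 0}, {"x": 0, "y": 0, "z": 0, "rx": 0, "ry": 0, "rz": 0}, {"x": 0, "y": 0, "z": 0, "rx": 0, "ry": 0, "rz": 0}])

```text
time: 6.75
tool_pos: [0.5655, 0.2622, 0.0992]
tool_rot: [3.141, -0.0, 1.511]
contact_force: [0.7, 0.0, -0.1]
opening: 0.0116
grip_force: 40.0
```

Request:
arm_command(series=[{"x": 0, "y": 0, "z": -15, "rx": 0, "ry": 0, "rz": 0}, {"x": 0, "y": 0, "z": -40, "rx": 0, "ry": 0, "rz": 0}, {"x": 0, "y": 0, "z": -80, "rx": 0, "ry": 0, "rz": 0}, {"x": 0, "y": 0, "z": -100, "rx": 0, "ry": 0, "rz": 0}, {"x": 0, "y": 0, "z": -100, "rx": 0, "ry": 0, "rz": 0}, {"x": 0, "y": 0, "z": -100, "rx": 0, "ry": 0, "rz": 0}, {"x": 0, "y": 0, "z": -100, "rx": 0, "ry": 0, "rz": 0}])

```text
time: 7.45
tool_pos: [0.5643, 0.2618, 0.1971]
tool_rot: [-3.138, 0.002, 1.511]
contact_force: [-0.5, 0.4, -7.0]
opening: 0.0118
grip_force: 40.0
```

The panel is held: opening 12 mm, and 7 N downward, which fits the weight of 0.6 kg. I'll carry it over to mid-bench, squaring the yaw.

Request:
arm_command(series=[{"x": -40, "y": -20, "z": 0, "rx": 0, "ry": 0, "rz": 0}, {"x": -80, "y": -35, "z": 0, "rx": 0, "ry": 0, "rz": -2}, {"x": -120, "y": -50, "z": 0, "rx": 0, "ry": 0, "rz": -3.5}, {"x": -160, "y": -65, "z": 0, "rx": 0, "ry": 0, "rz": -3.5}, {"x": -200, "y": -80, "z": 0, "rx": 0, "ry": 0, "rz": -3.5}, {"x": -218, "y": -87, "z": 0, "rx": 0, "ry": 0, "rz": -3.5}, {"x": -218, "y": -87, "z": 0, "rx": 0, "ry": 0, "rz": -3.5}, {"x": -218, "y": -87, "z": 0, "rx": 0, "ry": 0, "rz": -3.5}, {"x": -218, "y": -87, "z": 0, "rx": 0, "ry": 0, "rz": -3.5}])

```text
time: 8.35
tool_pos: [0.4657, 0.0503, 0.1987]
tool_rot: [-3.141, -0.0, 1.573]
contact_force: [-0.0, -0.7, -6.5]
opening: 0.0118
grip_force: 40.0
```

Request:
arm_command(series=[{"x": 0, "y": 0, "z": 0, "rx": -8, "ry": 0, "rz": 0}, {"x": 0, "y": 0, "z": 0, "rx": -16, "ry": 0, "rz": 0}, {"x": 0, "y": 0, "z": 0, "rx": -24, "ry": 0, "rz": 0}, {"x": 0, "y": 0, "z": 0, "rx": -32, "ry": 0, "rz": 0}, {"x": 0, "y": 0, "z": 0, "rx": -40, "ry": 0, "rz": 0}, {"x": 0, "y": 0, "z": 0, "rx": -40, "ry": 0, "rz": 0}, {"x": 0, "y": 0, "z": 0, "rx": -40, "ry": 0, "rz": 0}, {"x": 0, "y": 0, "z": 0, "rx": -40, "ry": 0, "rz": 0}])

```text
time: 9.15
tool_pos: [0.4673, 0.0274, 0.2433]
tool_rot: [2.495, -0.036, 1.601]
contact_force: [-0.4, 0.3, -6.9]
opening: 0.0118
grip_force: 40.0
```

```bash
python3 - <<'E'
from h import *
s=observe(); R=Ro.from_euler('xyz',s['tool_rot']).as_matrix(); T=s['tool_pos']
print(s['time'],T,s['qpos'].round(3)); print(R.round(3))
print('low corner z', (T+R@[0,-6e-3,.0932])[2], 'body low', (T+R@[0,-.095,0])[2], (T+R@[0,.095,0])[2])
p=read_camera('scene'); save(p,'s5.png')
print([(np.round(d['point'],3),d['confidence']) for d in mark_of(p,'panel')])
c=cv2.resize(p['pixels'][120:330,180:460],None,fx=2.5,fy=2.5); cv2.imwrite('pics/s5c.png',c)
E
```

```text
9.15 [0.46731725 0.02740326 0.24327908] [-0.195  0.095  2.183  0.617  0.284 -0.758]
[[-0.03   0.798  0.601]
 [ 0.999  0.003  0.047]
 [ 0.036  0.602 -0.798]]
low corner z 0.1653272628971616 body low 0.186080678178782 0.3004774835926609
[(array([0.462, 0.428, 0.023]), 0.98), (array([0.437, 0.242, 0.026]), 0.87), (array([0.506, 0.032, 0.187]), 0.81)]
```

View pics/s5c.png

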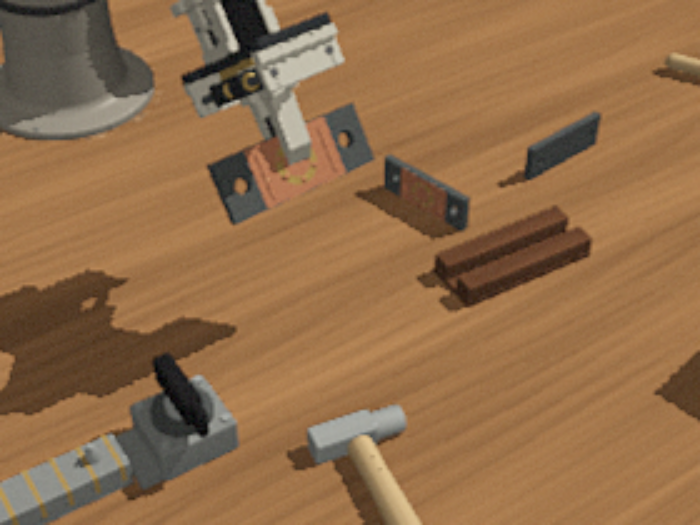

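The picture shows the panel held copper outward, tilted about 37° at px (290,165). But q5 is at its lower limit (0.284), so an outward tilt can't be reached here. I'll go back upright and turn the panel about 165° instead, so the tilt goes toward the base where q5 has room.

Request:
arm_command(series=[{"x": 0, "y": 0, "z": 0, "rx": 8, "ry": 0, "rz": 0}, {"x": 0, "y": 0, "z": 0, "rx": 16, "ry": 0, "rz": 0}, {"x": 0, "y": 0, "z": 0, "rx": 24, "ry": 0, "rz": 0}, {"x": 0, "y": 0, "z": 0, "rx": 32, "ry": 0, "rz": 0}, {"x": 0, "y": 0, "z": 0, "rx": 40, "ry": 0, "rz": 0}, {"x": 0, "y": 0, "z": 0, "rx": 40, "ry": 0, "rz": 0}, {"x": 0, "y": 0, "z": 0, "rx": 40, "ry": 0, "rz": 0}])

```text
time: 9.95
tool_pos: [0.4682, 0.0273, 0.2422]
tool_rot: [-3.093, -0.034, 1.601]
contact_force: [-0.5, -0.1, -5.8]
opening: 0.0115
grip_force: 40.0
```

```bash
python3 - <<'E'
from h import *
s=observe(); print(s['time'],s['tool_pos'],s['tool_rot'],s['qpos'].round(3))
E
```

```text
9.95 [0.46815727 0.02733558 0.2422408 ] [-3.09279256 -0.0344484   1.60090082] [-0.12   0.312  1.719  0.029  1.164 -0.163]
```

```bash
cat >> h.py <<'E'
def rel(pos,yaw_deg,tilt=0,s=None):
    """shift mm / turn deg in tool axes from the present pose to pos with tool down at yaw (tilt about tool x)"""
    s=s or observe(); R=Ro.from_euler('xyz',s['tool_rot'])
    G=Ro.from_euler('z',yaw_deg,degrees=True)*Ro.from_euler('x',180,degrees=True)*Ro.from_euler('x',tilt,degrees=True)
    return (R.inv().apply(np.array(pos)-s['tool_pos'])*1000).round(1),(R.inv()*G).as_rotvec(degrees=True).round(2)
E
python3 - <<'E'
from h import *
for yaw in (92,177,262): print(yaw,*rel([.53,.08,.2],yaw))
E
```

```text
92 [49.3 65.5 40.8] [-2.79 -1.98 -0.23]
177 [49.3 65.5 40.8] [ -0.79  -3.67 -85.2 ]
262 [49.3 65.5 40.8] [   2.58   -4.4  -170.15]
```

Request:
arm_command(series=[{"x": 25, "y": 33, "z": 20, "rx": -2.8, "ry": -2, "rz": 0}, {"x": 49, "y": 66, "z": 41, "rx": -0.8, "ry": -3.7, "rz": -85}, {"x": 49, "y": 66, "z": 41, "rx": -0.8, "ry": -3.7, "rz": -85}, {"x": 49, "y": 66, "z": 41, "rx": -0.8, "ry": -3.7, "rz": -85}, {"x": 49, "y": 66, "z": 41, "rx": -0.8, "ry": -3.7, "rz": -85}, {"x": 49, "y": 66, "z": 41, "rx": -0.8, "ry": -3.7, "rz": -85}, {"x": 49, "y": 66, "z": 41, "rx": -0.8, "ry": -3.7, "rz": -85}, {"x": 49, "y": 66, "z": 41, "rx": -0.8, "ry": -3.7, "rz": -85}, {"x": 49, "y": 66, "z": 41, "rx": -0.8, "ry": -3.7, "rz": -85}, {"x": 49, "y": 66, "z": 41, "rx": -0.8, "ry": -3.7, "rz": -85}, {"x": 49, "y": 66, "z": 41, "rx": -0.8, "ry": -3.7, "rz": -85}, {"x": 49, "y": 66, "z": 41, "rx": -0.8, "ry": -3.7, "rz": -85}])

```text
time: 11.15
tool_pos: [0.5292, 0.0794, 0.2008]
tool_rot: [3.141, 0.001, 3.086]
contact_force: [-0.4, -0.2, -5.8]
opening: 0.0115
grip_force: 40.0
```

Request:
arm_command(series=[{"x": 0, "y": 0, "z": 0, "rx": 0, "ry": 0, "rz": -85}, {"x": 0, "y": 0, "z": 0, "rx": 0, "ry": 0, "rz": -85}, {"x": 0, "y": 0, "z": 0, "rx": 0, "ry": 0, "rz": -85}, {"x": 0, "y": 0, "z": 0, "rx": 0, "ry": 0, "rz": -85}, {"x": 0, "y": 0, "z": 0, "rx": 0, "ry": 0, "rz": -85}, {"x": 0, "y": 0, "z": 0, "rx": 0, "ry": 0, "rz": -85}, {"x": 0, "y": 0, "z": 0, "rx": 0, "ry": 0, "rz": -85}, {"x": 0, "y": 0, "z": 0, "rx": 0, "ry": 0, "rz": -85}, {"x": 0, "y": 0, "z": 0, "rx": 0, "ry": 0, "rz": -85}, {"x": 0, "y": 0, "z": 0, "rx": 0, "ry": 0, "rz": -85}, {"x": 0, "y": 0, "z": 0, "rx": 0, "ry": 0, "rz": -85}, {"x": 0, "y": 0, "z": 0, "rx": 0, "ry": 0, "rz": -85}])

```text
time: 12.35
tool_pos: [0.5296, 0.0793, 0.2008]
tool_rot: [3.141, 0.0, -1.72]
contact_force: [0.1, -0.0, -6.0]
opening: 0.0119
grip_force: 40.0
```

Request:
arm_command(series=[{"x": 0, "y": 0, "z": 0, "rx": -8, "ry": 0, "rz": 0}, {"x": 0, "y": 0, "z": 0, "rx": -16, "ry": 0, "rz": 0}, {"x": 0, "y": 0, "z": 0, "rx": -24, "ry": 0, "rz": 0}, {"x": 0, "y": 0, "z": 0, "rx": -32, "ry": 0, "rz": 0}, {"x": 0, "y": 0, "z": 0, "rx": -40, "ry": 0, "rz": 0}, {"x": 0, "y": 0, "z": 0, "rx": -40, "ry": 0, "rz": 0}, {"x": 0, "y": 0, "z": 0, "rx": -40, "ry": 0, "rz": 0}, {"x": 0, "y": 0, "z": 0, "rx": -40, "ry": 0, "rz": 0}])

```text
time: 13.15
tool_pos: [0.5299, 0.0794, 0.2015]
tool_rot: [2.447, -0.001, -1.716]
contact_force: [0.7, 0.1, -5.9]
opening: 0.012
grip_force: 40.0
```

```bash
python3 - <<'E'
from h import *
s=observe(); R=Ro.from_euler('xyz',s['tool_rot']).as_matrix(); T=s['tool_pos']
print(s['time'],T,s['qpos'].round(3)); print(R.round(3))
lc=T+R@[0,-6e-3,.0932]; print('low corner', lc, 'body low', (T+R@[0,-.095,0])[2], (T+R@[0,.095,0])[2])
dz=lc[2]-.001; print('down by',dz,'tool shift mm',(R.T@[0,0,-dz]*1000).round(1), 'world -x.. tool y,z of retreat 70mm along body side',(R.T@(np.array([R[0,1],R[1,1],0])/np.hypot(R[0,1],R[1,1]))).round(3))
E
```

```text
13.15 [0.52994701 0.07942109 0.2014896 ] [-0.029  0.778  1.186  0.077  1.869 -3.03 ]
[[-0.144 -0.76  -0.634]
 [-0.99   0.111  0.092]
 [ 0.001  0.64  -0.768]]
low corner [0.47544772 0.08729748 0.12605731] body low 0.1406628089296854 0.26231638834401866
down by 0.12505731108456924 tool shift mm [ -0.1 -80.1  96.1] world -x.. tool y,z of retreat 70mm along body side [-0.001  0.768  0.64 ]
```

The tilt was reached: copper normal up-slanted and low edge 126 mm above the bench. Now I'll lower it onto that edge.

Request:
arm_command(series=[{"x": 0, "y": -25, "z": 30, "rx": 0, "ry": 0, "rz": 0}, {"x": 0, "y": -50, "z": 60, "rx": 0, "ry": 0, "rz": 0}, {"x": 0, "y": -67, "z": 80, "rx": 0, "ry": 0, "rz": 0}, {"x": 0, "y": -74, "z": 88, "rx": 0, "ry": 0, "rz": 0}, {"x": 0, "y": -76, "z": 91, "rx": 0, "ry": 0, "rz": 0}, {"x": 0, "y": -78, "z": 94, "rx": 0, "ry": 0, "rz": 0}, {"x": 0, "y": -79, "z": 95, "rx": 0, "ry": 0, "rz": 0}, {"x": 0, "y": -79, "z": 95, "rx": 0, "ry": 0, "rz": 0}, {"x": 0, "y": -79, "z": 95, "rx": 0, "ry": 0, "rz": 0}])

```text
time: 14.05
tool_pos: [0.5295, 0.0793, 0.078]
tool_rot: [2.443, -0.0, -1.715]
contact_force: [-0.7, -0.1, -5.7]
opening: 0.0117
grip_force: 40.0
```

Request:
arm_command(series=[{"x": 0, "y": -0.6, "z": 0.8, "rx": 0, "ry": 0, "rz": 0}, {"x": 0, "y": -1.3, "z": 1.5, "rx": 0, "ry": 0, "rz": 0}, {"x": 0, "y": -1.3, "z": 1.5, "rx": 0, "ry": 0, "rz": 0}])

```text
time: 14.35
tool_pos: [0.5292, 0.0793, 0.0752]
tool_rot: [2.442, -0.0, -1.715]
contact_force: [0.1, -0.0, -5.1]
opening: 0.0118
grip_force: 40.0
```

Request:
arm_command(series=[{"x": 0, "y": 0, "z": 0, "rx": 0, "ry": 0, "rz": 0}, {"x": 0, "y": 0, "z": 0, "rx": 0, "ry": 0, "rz": 0}, {"x": 0, "y": 0, "z": 0, "rx": 0, "ry": 0, "rz": 0}, {"x": 0, "y": 0, "z": 0, "rx": 0, "ry": 0, "rz": 0}], hand=28)

```text
time: 14.75
tool_pos: [0.5292, 0.0793, 0.0754]
tool_rot: [2.442, -0.0, -1.715]
contact_force: [-0.6, 0.3, -1.8]
opening: 0.0278
grip_force: 0.8
```

```bash
python3 - <<'E'
from h import *
s=observe(); print(s['tool_pos'],s['contact_force'],s['opening'])
p=read_camera('scene'); save(p,'s6.png')
cv2.imwrite('pics/s6c.png',cv2.resize(p['pixels'][150:300,220:420],None,fx=3,fy=3))
E
```

```text
[0.52919888 0.07930993 0.07541   ] [-0.61328951  0.31169604 -1.77104103] 0.027809258539541127
```

View pics/s6c.png

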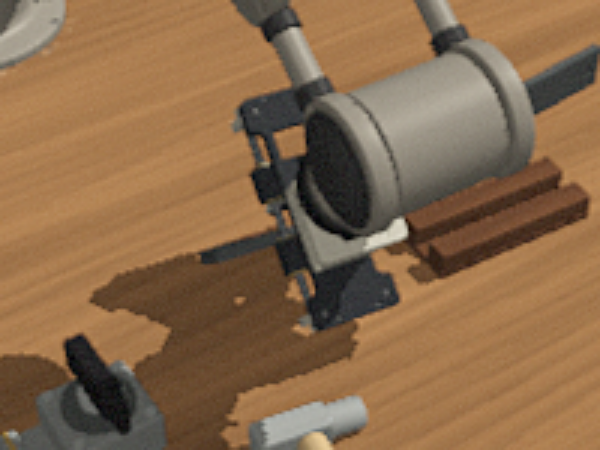

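The panel leans on the lower finger (px 240,248 in the crop). I'll draw the finger out sideways at the same height, then go up.

Request:
arm_command(series=[{"x": 0, "y": -6, "z": -5, "rx": 0, "ry": 0, "rz": 0}, {"x": 0, "y": -12, "z": -10, "rx": 0, "ry": 0, "rz": 0}, {"x": 0, "y": -18, "z": -15, "rx": 0, "ry": 0, "rz": 0}, {"x": 0, "y": -25, "z": -20, "rx": 0, "ry": 0, "rz": 0}, {"x": 0, "y": -27, "z": -26, "rx": 0, "ry": 0, "rz": 0}, {"x": 0, "y": -29, "z": -34, "rx": 0, "ry": 0, "rz": 0}, {"x": 0, "y": -24, "z": -46, "rx": 0, "ry": 0, "rz": 0}, {"x": 0, "y": 1, "z": -77, "rx": 0, "ry": 0, "rz": 0}, {"x": 0, "y": 27, "z": -108, "rx": 0, "ry": 0, "rz": 0}, {"x": 0, "y": 27, "z": -108, "rx": 0, "ry": 0, "rz": 0}, {"x": 0, "y": 27, "z": -108, "rx": 0, "ry": 0, "rz": 0}])

```text
time: 15.9
tool_pos: [0.578, 0.0723, 0.1772]
tool_rot: [2.445, 0.0, -1.715]
contact_force: [-0.7, 0.6, 0.0]
opening: 0.0281
grip_force: 0.0
```

```bash
python3 - <<'E'
from h import *
s=observe(); print(s['time'],s['tool_pos'],s['contact_force'])
for n in ('scene','top'):
    p=read_camera(n); save(p,n+'7.png')
    for d in mark_of(p,'panel')[:4]: print(n,np.round(d['point'],4),round(d['confidence'],2))
    if n=='top':
      for d in trace(p,'panel')[:4]:
        b=cv2.boxPoints(cv2.minAreaRect(cv2.findNonZero(d['pixels'].astype(np.uint8)))); print(d['confidence'],[ray(p,u,.012)[:2].round(4).tolist() for u in b])
p=cv2.imread('pics/scene7.png'); t=cv2.imread('pics/top7.png')
cv2.imwrite('pics/c7.png',cv2.resize(np.hstack([p[150:300,220:420],t[200:350,250:450]]),None,fx=2,fy=2))
for y in (270,95,82): print(*rel([.5,.08,.25],y))
E
```

```text
15.9 [0.57804014 0.072326   0.17716483] [-0.68988102  0.59976611  0.00740194]
scene [ 0.5042  0.088  -0.0011] 0.88
scene [0.4611 0.4274 0.0229] 0.65
top [0.4634 0.4243 0.0195] 0.74
top [0.4374 0.2446 0.0201] 0.59
0.72 [[0.4918, 0.2651], [0.4959, 0.2484], [0.4514, 0.2363], [0.4474, 0.2529]]
0.56 [[0.4528, 0.4979], [0.4654, 0.3686], [0.4539, 0.367], [0.4413, 0.496]]
0.5 [[0.4837, 0.1661], [0.5379, 0.1625], [0.5366, 0.146], [0.4824, 0.1497]]
[  3.5 108.1  -7.9] [40.17  2.87 -7.91]
[  3.5 108.1  -7.9] [  6.65 -57.6  157.2 ]
[  3.5 108.1  -7.9] [ 9.0000e-02 -6.1840e+01  1.6879e+02]
```

View pics/c7.png

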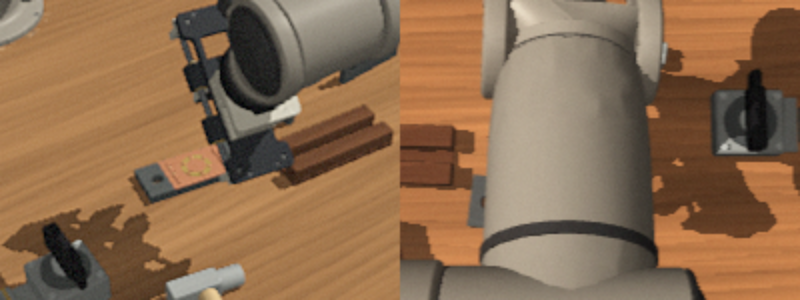

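The panel lies flat and copper up at about (0.504, 0.088) (scene crop px 180,172). I'll straighten the tool, unwind to yaw 90° and look with the wrist camera.

Request:
arm_command(series=[{"x": 0, "y": 25, "z": -30, "rx": 8, "ry": 0, "rz": 0}, {"x": 0, "y": 50, "z": -60, "rx": 16, "ry": 0, "rz": 0}, {"x": 0, "y": 75, "z": -90, "rx": 24, "ry": 0, "rz": 0}, {"x": 0, "y": 96, "z": -115, "rx": 32, "ry": 0, "rz": 0}, {"x": 0, "y": 96, "z": -115, "rx": 40, "ry": 0, "rz": 0}, {"x": 0, "y": 96, "z": -115, "rx": 40, "ry": 0, "rz": 0}], hand=85)

```text
time: 16.75
tool_pos: [0.5762, 0.0729, 0.3265]
tool_rot: [-3.141, 0.0, -1.714]
contact_force: [-1.3, 0.1, -0.1]
opening: 0.0712
grip_force: 0.0
```

Request:
arm_command(series=[{"x": 30, "y": 20, "z": -20, "rx": 0, "ry": 0, "rz": 85}, {"x": 60, "y": 40, "z": -50, "rx": 0, "ry": 0, "rz": 85}, {"x": 101, "y": 60, "z": -50, "rx": 0, "ry": 0, "rz": 85}, {"x": 101, "y": 60, "z": -50, "rx": 0, "ry": 0, "rz": 85}, {"x": 101, "y": 60, "z": -50, "rx": 0, "ry": 0, "rz": 85}, {"x": 101, "y": 60, "z": -50, "rx": 0, "ry": 0, "rz": 85}, {"x": 101, "y": 60, "z": -50, "rx": 0, "ry": 0, "rz": 85}, {"x": 101, "y": 60, "z": -50, "rx": 0, "ry": 0, "rz": 85}, {"x": 101, "y": 60, "z": -50, "rx": 0, "ry": 0, "rz": 85}, {"x": 101, "y": 60, "z": -50, "rx": 0, "ry": 0, "rz": 85}])

```text
time: 17.75
tool_pos: [0.5046, -0.0193, 0.3734]
tool_rot: [3.14, -0.01, 3.079]
contact_force: [-0.5, -0.0, -0.5]
opening: 0.085
grip_force: 0.0
```

Request:
arm_command(series=[{"x": 0, "y": 0, "z": 0, "rx": 0, "ry": 0, "rz": 87}, {"x": 0, "y": 0, "z": 0, "rx": 0, "ry": 0, "rz": 87}, {"x": 0, "y": 0, "z": 0, "rx": 0, "ry": 0, "rz": 87}, {"x": 0, "y": 0, "z": 0, "rx": 0, "ry": 0, "rz": 87}, {"x": 0, "y": 0, "z": 0, "rx": 0, "ry": 0, "rz": 87}, {"x": 0, "y": 0, "z": 0, "rx": 0, "ry": 0, "rz": 87}, {"x": 0, "y": 0, "z": 0, "rx": 0, "ry": 0, "rz": 87}, {"x": 0, "y": 0, "z": 0, "rx": 0, "ry": 0, "rz": 87}, {"x": 0, "y": 0, "z": 0, "rx": 0, "ry": 0, "rz": 87}, {"x": 0, "y": 0, "z": 0, "rx": 0, "ry": 0, "rz": 87}, {"x": 0, "y": 0, "z": 0, "rx": 0, "ry": 0, "rz": 87}, {"x": 0, "y": 0, "z": 0, "rx": 0, "ry": 0, "rz": 87}, {"x": 0, "y": 0, "z": 0, "rx": 0, "ry": 0, "rz": 87}])

```text
time: 19.05
tool_pos: [0.5046, -0.0192, 0.3745]
tool_rot: [-3.137, -0.001, 1.569]
contact_force: [-0.0, -0.8, -0.0]
opening: 0.0852
grip_force: 0.0
```

```bash
cat >> h.py <<'E'
def rects(p,q,z):
    for d in trace(p,q)[:4]:
        m=d['pixels'].astype(np.uint8); b=cv2.boxPoints(cv2.minAreaRect(cv2.findNonZero(m)))
        W=np.array([ray(p,u,z)[:2] for u in b]); (c,wh,a)=cv2.minAreaRect((W*1000).astype(np.float32))
        print(q,round(d['confidence'],2),'ctr',W.mean(0).round(4),'wh',np.round(wh,1),'ang',round(a,2),'px',b.round().tolist())
E
python3 - <<'E'
from h import *
s=observe(); print(s['time'],s['tool_pos'],s['tool_rot'],s['qpos'].round(3))
for n in ('wrist','scene','top'):
    p=read_camera(n); save(p,n+'8.png')
    for d in mark_of(p,'panel')[:3]: print(n,np.round(d['point'],4),round(d['confidence'],2))
    rects(p,'panel',.012)
E
```

```text
19.05 [ 0.50459245 -0.01917302  0.37446511] [-3.13713612e+00 -6.84239828e-04  1.56930466e+00] [-0.19   0.255  1.42  -0.     1.471 -0.188]
wrist [ 5.058e-01  8.660e-02 -5.000e-04] 0.87
panel 0.65 ctr [0.5012 0.0876] wh [150.2  60. ] ang 82.16 px [[287.0, 169.0], [307.0, 28.0], [359.0, 35.0], [338.0, 176.0]]
scene [0.4383 0.2447 0.0217] 0.91
scene [ 0.5048  0.088  -0.0006] 0.65
scene [0.4613 0.4281 0.0219] 0.63
panel 0.96 ctr [0.4467 0.4359] wh [ 48.1 170.4] ang 6.56 px [[385.0, 182.0], [418.0, 163.0], [424.0, 174.0], [391.0, 192.0]]
panel 0.94 ctr [0.4276 0.2462] wh [159.   54.2] ang 10.37 px [[329.0, 191.0], [336.0, 180.0], [372.0, 201.0], [365.0, 213.0]]
panel 0.65 ctr [0.5082 0.0848] wh [176.   71.8] ang 81.8 px [[286.0, 234.0], [343.0, 216.0], [349.0, 234.0], [293.0, 253.0]]
top [0.4364 0.2424 0.0168] 0.64
top [5.009e-01 8.690e-02 3.000e-04] 0.61
top [0.4636 0.4239 0.0211] 0.61
panel 0.93 ctr [0.4359 0.2412] wh [116.2  17.5] ang 12.49 px [[239.0, 311.0], [247.0, 309.0], [259.0, 362.0], [251.0, 364.0]]
panel 0.62 ctr [0.5028 0.0978] wh [138.4  59.4] ang 81.15 px [[282.0, 313.0], [285.0, 285.0], [348.0, 294.0], [344.0, 321.0]]
panel 0.56 ctr [0.4534 0.4325] wh [ 12.5 130.7] ang 5.93 px [[130.0, 331.0], [190.0, 323.0], [190.0, 329.0], [130.0, 337.0]]
```

The panel is flat at z≈0 with centre (0.503, 0.0875), length 150 and long axis at 82°.

```bash
python3 - <<'E'
from h import *
print(*rel([.503,.0873,.067],82))
E
```

```text
[106.3  -1.2 308.2] [-0.1   0.    7.77]
```

Request:
arm_command(series=[{"x": 20, "y": 0, "z": 45, "rx": 0, "ry": 0, "rz": 7.8}, {"x": 40, "y": 0, "z": 90, "rx": 0, "ry": 0, "rz": 7.8}, {"x": 60, "y": -1, "z": 135, "rx": 0, "ry": 0, "rz": 7.8}, {"x": 80, "y": -1, "z": 180, "rx": 0, "ry": 0, "rz": 7.8}, {"x": 106, "y": -1, "z": 220, "rx": 0, "ry": 0, "rz": 7.8}, {"x": 106, "y": -1, "z": 260, "rx": 0, "ry": 0, "rz": 7.8}, {"x": 106, "y": -1, "z": 285, "rx": 0, "ry": 0, "rz": 7.8}, {"x": 106, "y": -1, "z": 300, "rx": 0, "ry": 0, "rz": 7.8}, {"x": 106, "y": -1, "z": 304, "rx": 0, "ry": 0, "rz": 7.8}, {"x": 106, "y": -1, "z": 304, "rx": 0, "ry": 0, "rz": 7.8}, {"x": 106, "y": -1, "z": 304, "rx": 0, "ry": 0, "rz": 7.8}, {"x": 106, "y": -1, "z": 304, "rx": 0, "ry": 0, "rz": 7.8}])

```text
time: 20.7
tool_pos: [0.504, 0.0869, 0.0723]
tool_rot: [3.141, -0.0, 1.43]
contact_force: [-0.3, -0.3, 0.4]
opening: 0.085
grip_force: 0.0
```

Tips are at 6.8 mm, so I'll go 5 mm lower and grip.

Request:
arm_command(series=[{"x": 0, "y": 0, "z": 3, "rx": 0, "ry": 0, "rz": 0}, {"x": 0, "y": 0, "z": 5, "rx": 0, "ry": 0, "rz": 0}, {"x": 0, "y": 0, "z": 5, "rx": 0, "ry": 0, "rz": 0}, {"x": 0, "y": 0, "z": 5, "rx": 0, "ry": 0, "rz": 0}])

```text
time: 21.1
tool_pos: [0.5033, 0.0869, 0.0661]
tool_rot: [-3.14, 0.0, 1.43]
contact_force: [-0.1, 0.1, 0.6]
opening: 0.0851
grip_force: 0.0
```

Request:
arm_command(series=[{"x": 0, "y": 0, "z": 5, "rx": 0, "ry": 0, "rz": 0}, {"x": 0, "y": 0, "z": 0, "rx": 0, "ry": 0, "rz": 0}, {"x": 0, "y": 0, "z": 0, "rx": 0, "ry": 0, "rz": 0}, {"x": 0, "y": 0, "z": 0, "rx": 0, "ry": 0, "rz": 0}, {"x": 0, "y": 0, "z": 0, "rx": 0, "ry": 0, "rz": 0}, {"x": 0, "y": 0, "z": 0, "rx": 0, "ry": 0, "rz": 0}], hand=40, squeeze=40)

```text
time: 21.7
tool_pos: [0.5029, 0.087, 0.0659]
tool_rot: [-3.138, 0.0, 1.43]
contact_force: [-2.3, -0.2, 5.4]
opening: 0.0555
grip_force: 40.0
```

Gripped: opening 55.5 mm, about the panel's width. Before carrying it, I'll measure the block precisely from both fixed cameras.

```bash
python3 - <<'E'
from h import *
P={}
for n in ('top','scene'):
    p=read_camera(n); P[n]=p; save(p,n+'9.png')
    for q in ('seat','handle_grip'):
        print(n,q,[(np.round(d['point'],4).tolist(),round(d['confidence'],2)) for d in mark_of(p,q)[:1]])
p=P['top']; im=p['pixels']
hsv=cv2.cvtColor(im,cv2.COLOR_BGR2HSV)
# face outline: project model, fit (x,y,yaw) by gradient edges along the two long sides
g=cv2.GaussianBlur(hsv[...,1].astype(np.float32),(3,3),0)
from scipy.ndimage import map_coordinates
from scipy.optimize import differential_evolution
def score(v,p=p,g=g):
    x,y,a=v; c,s=np.cos(a),np.sin(a); L=np.linspace(-.078,.075,60)
    def smp(lx,ly): 
        X=np.stack([x+c*lx-s*ly,y+s*lx+c*ly,np.full_like(ly,.03)],1); uv=proj(p,X); return map_coordinates(g,[uv[:,1],uv[:,0]],order=1)
    t=0
    for sg in (1,-1): t+=np.median(smp(np.full(60,sg*.022),L)-smp(np.full(60,sg*.018),L))
    w=np.linspace(-.017,.017,20); t+=np.median(smp(w,np.full(20,-.082))-smp(w,np.full(20,-.078)))
    return -t
r=differential_evolution(score,[(.57,.60),(-.30,-.27),(-.1,.1)],seed=1,maxiter=60); print(r.x,np.degrees(r.x[2]),r.fun)
x,y,a=r.x
for k in (-1,1):
    X=[x-np.sin(a)*k*.055,y+np.cos(a)*k*.055]
    print([proj(p,X+[z]).round(1).tolist() for z in (.03,.048)],[proj(P['scene'],X+[z]).round(1).tolist() for z in (.03,.048)])
H=[x-np.sin(a)*.14,y+np.cos(a)*.14,.084]; print('handle by block',H,proj(p,H))
u=np.array(proj(p,[x,y,.03])[0]); 
A=cv2.resize(im[235:290,400:540],None,fx=5.5,fy=5.5,interpolation=cv2.INTER_CUBIC)
def dot(I,uv,o,f): cv2.circle(I,tuple(int(round((uv[i]-o[i]+.5)*f)) for i in (0,1)),3,(0,0,255),1)
B=cv2.resize(P['scene']['pixels'][250:355,140:290],None,fx=2.8,fy=2.8,interpolation=cv2.INTER_CUBIC)
for k in (-1,1):
    X=[x-np.sin(a)*k*.055,y+np.cos(a)*k*.055,.048]
    dot(A,proj(p,X)[0],(400,235),5.5); dot(B,proj(P['scene'],X)[0],(140,250),2.8)
for lx in(-.02,.02):
  for ly in(-.08,.08):
    X=[x+np.cos(a)*lx-np.sin(a)*ly,y+np.sin(a)*lx+np.cos(a)*ly,.03]; dot(A,proj(p,X)[0],(400,235),5.5); dot(B,proj(P['scene'],X)[0],(140,250),2.8)
C=np.zeros((A.shape[0]+B.shape[0],A.shape[1],3),np.uint8); C[:A.shape[0]]=A; C[A.shape[0]:,:B.shape[1]]=B; C=C[:600]; cv2.imwrite('pics/c9.png',C)
E
```

```text
top seat [([0.5864, -0.285, 0.03], 0.95)]
top handle_grip [([0.5854, -0.1445, 0.0739], 0.72)]
scene seat [([0.5871, -0.2845, 0.0291], 0.59)]
scene handle_grip [([0.5868, -0.1457, 0.0722], 0.86)]
[ 0.58237628 -0.2811278  -0.02515268] -1.4411423903955363 -263.63446
[[[514.4, 261.0]], [[517.5, 260.0]]] [[[167.1, 324.9]], [[165.1, 319.6]]]
[[[463.4, 261.1]], [[465.7, 260.1]]] [[[217.3, 302.1]], [[216.0, 296.8]]]
handle by block [np.float64(0.5858972816639818), np.float64(-0.14117208748843427), 0.084] [[429.08631735 257.99553583]]
```

View pics/c9.png

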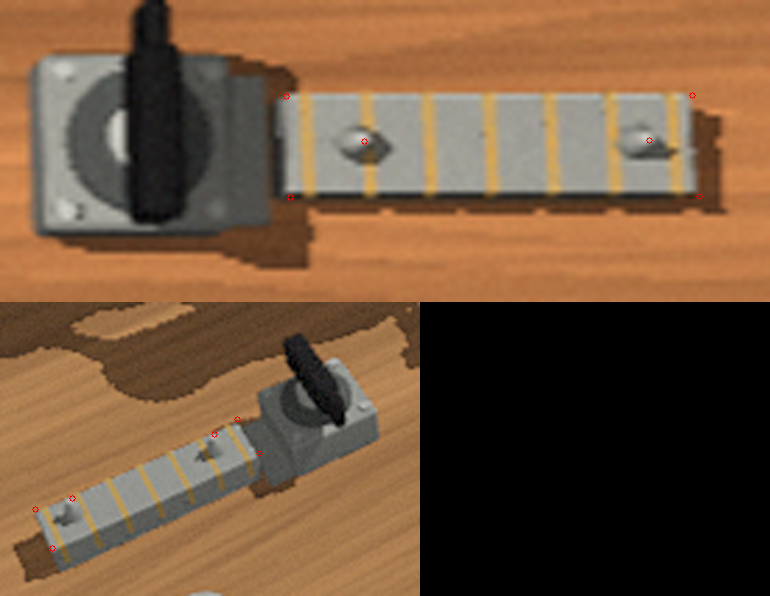

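In the top view the model fits the block to about 1 mm (pins at 365,145 and 645,142). In the scene view it is a few mm off the other way, which is the cameras' calibration error. Their average agrees with the networks: seat (0.5865, -0.2845), yaw about -1.3°. I'll lift and carry the panel over.

Request:
arm_command(series=[{"x": 0, "y": 0, "z": -15, "rx": 0, "ry": 0, "rz": 0}, {"x": 0, "y": 0, "z": -50, "rx": 0, "ry": 0, "rz": 0}, {"x": 0, "y": 0, "z": -95, "rx": 0, "ry": 0, "rz": 0}, {"x": 0, "y": 0, "z": -130, "rx": 0, "ry": 0, "rz": 0}, {"x": 0, "y": 0, "z": -130, "rx": 0, "ry": 0, "rz": 0}, {"x": 0, "y": 0, "z": -130, "rx": 0, "ry": 0, "rz": 0}])

```text
time: 22.6
tool_pos: [0.5029, 0.0869, 0.1949]
tool_rot: [-3.138, 0.001, 1.43]
contact_force: [-1.0, -0.8, -6.6]
opening: 0.0558
grip_force: 40.0
```

```bash
python3 - <<'E'
from h import *
s=observe(); print(s['time'],s['tool_pos'],s['grip_force'],s['opening'],s['contact_force'],s['torque'])
print(*rel([.5865,-.2845,.195],88.7))
E
```

```text
22.6 [0.50286689 0.08689786 0.19488386] 39.99237656593323 0.05575244335358984 [-0.96419372 -0.78587809 -6.57464924] [-0.16823655  0.09212979  0.01922806]
[-356.   134.8   -0.4] [-0.21  0.02 -6.75]
```

Request:
arm_command(series=[{"x": -20, "y": 8, "z": 0, "rx": 0, "ry": 0, "rz": 0}, {"x": -55, "y": 22, "z": 0, "rx": 0, "ry": 0, "rz": 0}, {"x": -98, "y": 38, "z": 0, "rx": 0, "ry": 0, "rz": 0}, {"x": -142, "y": 55, "z": 0, "rx": 0, "ry": 0, "rz": -2}, {"x": -186, "y": 72, "z": 0, "rx": 0, "ry": 0, "rz": -4}, {"x": -230, "y": 88, "z": 0, "rx": 0, "ry": 0, "rz": -6}, {"x": -274, "y": 105, "z": 0, "rx": 0, "ry": 0, "rz": -6.8}, {"x": -315, "y": 120, "z": 0, "rx": -0.2, "ry": 0, "rz": -6.8}, {"x": -340, "y": 129, "z": 0, "rx": -0.2, "ry": 0, "rz": -6.8}, {"x": -356, "y": 135, "z": 0, "rx": -0.2, "ry": 0, "rz": -6.8}, {"x": -356, "y": 135, "z": 20, "rx": -0.2, "ry": 0, "rz": -6.8}, {"x": -356, "y": 135, "z": 40, "rx": -0.2, "ry": 0, "rz": -6.8}, {"x": -356, "y": 135, "z": 55, "rx": -0.2, "ry": 0, "rz": -6.8}, {"x": -356, "y": 135, "z": 55, "rx": -0.2, "ry": 0, "rz": -6.8}, {"x": -356, "y": 135, "z": 55, "rx": -0.2, "ry": 0, "rz": -6.8}])

```text
time: 24.1
tool_pos: [0.5865, -0.2839, 0.1384]
tool_rot: [-3.139, -0.002, 1.549]
contact_force: [-0.0, 0.5, -5.4]
opening: 0.0557
grip_force: 40.0
```

```bash
python3 - <<'E'
from h import *
s=observe(); print(s['time'],s['tool_pos'],s['tool_rot'])
for n in ('scene','top','wrist','scene','top'):
    p=read_camera(n)
    print(n,[(np.round(d['point'],4).tolist(),round(d['confidence'],2)) for d in mark_of(p,'panel')[:4] if d['point'][1]<0],[(np.round(d['point'],4).tolist(),round(d['confidence'],2)) for d in mark_of(p,'handle_grip')[:1]])
E
```

```text
24.1 [ 0.58647761 -0.28394466  0.13839503] [-3.13920050e+00 -2.23432294e-03  1.54905930e+00]
scene [([0.588, -0.2815, 0.0724], 0.9)] [([0.5865, -0.1465, 0.0708], 0.68)]
top [([0.5859, -0.2874, 0.0736], 0.8)] [([0.5865, -0.1439, 0.0745], 0.56)]
wrist [([0.5892, -0.2869, 0.0751], 0.6)] []
scene [([0.5902, -0.2816, 0.0757], 0.85)] [([0.5867, -0.1453, 0.0735], 0.62)]
top [([0.5856, -0.2855, 0.074], 0.79)] [([0.5881, -0.1463, 0.0723], 0.73)]
```

The panel hangs within about 1–2 mm of the seat. I'll lower it gently in stages.

Request:
arm_command(series=[{"x": 0, "y": 0, "z": 8, "rx": 0, "ry": 0, "rz": 0}, {"x": 0, "y": 0, "z": 16, "rx": 0, "ry": 0, "rz": 0}, {"x": 0, "y": 0, "z": 21, "rx": 0, "ry": 0, "rz": 0}, {"x": 0, "y": 0, "z": 24, "rx": 0, "ry": 0, "rz": 0}, {"x": 0, "y": 0, "z": 27, "rx": 0, "ry": 0, "rz": 0}, {"x": 0, "y": 0, "z": 27, "rx": 0, "ry": 0, "rz": 0}])

```text
time: 25.45
tool_pos: [0.5872, -0.2844, 0.1134]
tool_rot: [3.141, -0.0, 1.549]
contact_force: [-0.5, -0.1, -5.8]
opening: 0.0555
grip_force: 40.0
```

Request:
arm_command(series=[{"x": 0, "y": 0, "z": 2, "rx": 0, "ry": 0, "rz": 0}, {"x": 0, "y": 0, "z": 4, "rx": 0, "ry": 0, "rz": 0}, {"x": 0, "y": 0, "z": 4, "rx": 0, "ry": 0, "rz": 0}])

```text
time: 25.75
tool_pos: [0.5871, -0.2843, 0.1099]
tool_rot: [3.141, -0.0, 1.549]
contact_force: [-2.0, 0.2, -4.9]
opening: 0.0556
grip_force: 40.0
```

The pins have entered the holes: 4 mm down with no push back.

Request:
arm_command(series=[{"x": 0, "y": 0, "z": 2, "rx": 0, "ry": 0, "rz": 0}, {"x": 0, "y": 0, "z": 3, "rx": 0, "ry": 0, "rz": 0}, {"x": 0, "y": 0, "z": 3, "rx": 0, "ry": 0, "rz": 0}])

```text
time: 26.05
tool_pos: [0.5867, -0.2841, 0.1078]
tool_rot: [3.141, -0.001, 1.549]
contact_force: [-5.1, 2.8, 3.7]
opening: 0.0559
grip_force: 40.0
```

Taper contact pushes toward -x, +y, so I'll shift that way.

Request:
arm_command(series=[{"x": 0.6, "y": -1, "z": -0.5, "rx": 0, "ry": 0, "rz": 0}, {"x": 1, "y": -2, "z": -0.5, "rx": 0, "ry": 0, "rz": 0}, {"x": 1, "y": -2, "z": 0, "rx": 0, "ry": 0, "rz": 0}, {"x": 1, "y": -2, "z": 0, "rx": 0, "ry": 0, "rz": 0}])

```text
time: 26.45
tool_pos: [0.5854, -0.2835, 0.1066]
tool_rot: [3.14, 0.0, 1.549]
contact_force: [0.1, 1.5, -5.3]
opening: 0.0554
grip_force: 40.0
```

```bash
python3 - <<'E'
from h import *
s=observe(); print(s['tool_pos'],s['contact_force'],s['torque'])
E
```

```text
[ 0.58543299 -0.28348804  0.10660163] [ 0.13390659  1.49011109 -5.27144068] [-0.10370769  0.12967614 -0.01314193]
```

The x push is gone. I'll shift a little more in +y and continue down.

Request:
arm_command(series=[{"x": 0.7, "y": 0, "z": 1, "rx": 0, "ry": 0, "rz": 0}, {"x": 0.7, "y": 0, "z": 2, "rx": 0, "ry": 0, "rz": 0}, {"x": 0.7, "y": 0, "z": 3, "rx": 0, "ry": 0, "rz": 0}, {"x": 0.7, "y": 0, "z": 3, "rx": 0, "ry": 0, "rz": 0}])

```text
time: 26.85
tool_pos: [0.5854, -0.2827, 0.1036]
tool_rot: [3.14, -0.0, 1.549]
contact_force: [-0.3, -0.6, -5.2]
opening: 0.056
grip_force: 40.0
```

```bash
python3 - <<'E'
from h import *
s=observe(); print(s['tool_pos'],s['contact_force'],s['torque'])
E
```

```text
[ 0.58536129 -0.28267031  0.10364449] [-0.31277264 -0.6079174  -5.19945231] [-0.04884272  0.10338976  0.00813681]
```

Request:
arm_command(series=[{"x": 0, "y": 0, "z": 2, "rx": 0, "ry": 0, "rz": 0}, {"x": 0, "y": 0, "z": 4, "rx": 0, "ry": 0, "rz": 0}, {"x": 0, "y": 0, "z": 5.5, "rx": 0, "ry": 0, "rz": 0}, {"x": 0, "y": 0, "z": 6.5, "rx": 0, "ry": 0, "rz": 0}, {"x": 0, "y": 0, "z": 7, "rx": 0, "ry": 0, "rz": 0}, {"x": 0, "y": 0, "z": 7, "rx": 0, "ry": 0, "rz": 0}])

```text
time: 27.45
tool_pos: [0.5854, -0.2827, 0.0969]
tool_rot: [3.14, 0.0, 1.549]
contact_force: [-0.3, -0.4, -6.6]
opening: 0.0556
grip_force: 40.0
```

```bash
python3 - <<'E'
from h import *
s=observe(); print(s['tool_pos'],s['contact_force'],s['torque'])
E
```

```text
[ 0.58538688 -0.28272491  0.09690412] [-0.29349834 -0.41140008 -6.59838772] [-0.06648779  0.2235339  -0.08145164]
```

About 1 mm remains. I'll touch down and release.

Request:
arm_command(series=[{"x": 0, "y": 0, "z": 0.5, "rx": 0, "ry": 0, "rz": 0}, {"x": 0, "y": 0, "z": 1, "rx": 0, "ry": 0, "rz": 0}, {"x": 0, "y": 0, "z": 1.3, "rx": 0, "ry": 0, "rz": 0}, {"x": 0, "y": 0, "z": 1.3, "rx": 0, "ry": 0, "rz": 0}])

```text
time: 27.85
tool_pos: [0.5854, -0.2827, 0.0961]
tool_rot: [3.14, 0.0, 1.549]
contact_force: [-1.6, 1.8, -1.0]
opening: 0.0557
grip_force: 40.0
```

Request:
arm_command(series=[{"x": 0, "y": 0, "z": 0, "rx": 0, "ry": 0, "rz": 0}, {"x": 0, "y": 0, "z": 0, "rx": 0, "ry": 0, "rz": 0}, {"x": 0, "y": 0, "z": 0, "rx": 0, "ry": 0, "rz": 0}, {"x": 0, "y": 0, "z": 0, "rx": 0, "ry": 0, "rz": 0}, {"x": 0, "y": 0, "z": 0, "rx": 0, "ry": 0, "rz": 0}], hand=80)

```text
time: 28.35
tool_pos: [0.5856, -0.2828, 0.0958]
tool_rot: [3.139, 0.0, 1.549]
contact_force: [-0.1, -1.0, -0.4]
opening: 0.0797
grip_force: 0.0
```

Request:
arm_command(series=[{"x": 0, "y": 0, "z": -15, "rx": 0, "ry": 0, "rz": 0}, {"x": 0, "y": 0, "z": -50, "rx": 0, "ry": 0, "rz": 0}, {"x": 0, "y": 0, "z": -95, "rx": 0, "ry": 0, "rz": 0}, {"x": 0, "y": 0, "z": -110, "rx": 0, "ry": 0, "rz": 0}, {"x": 0, "y": 0, "z": -110, "rx": 0, "ry": 0, "rz": 0}, {"x": 0, "y": 0, "z": -110, "rx": 0, "ry": 0, "rz": 0}])

```text
time: 28.95
tool_pos: [0.585, -0.2825, 0.2057]
tool_rot: [3.14, 0.0, 1.549]
contact_force: [0.5, -0.7, -1.2]
opening: 0.0801
grip_force: 0.0
```

```bash
python3 - <<'E'
from h import *
s=observe(); print(s['time'],s['tool_pos'],s['tool_rot'],s['qpos'].round(3))
for n in ('scene','top','wrist','scene','top','wrist'):
    p=read_camera(n); save(p,n+'11.png')
    print(n,[(np.round(d['point'],4).tolist(),round(d['confidence'],2)) for d in mark_of(p,'panel')[:4] if d['point'][1]<0],[(np.round(d['point'],4).tolist(),round(d['confidence'],2)) for d in mark_of(p,'handle_grip')[:1]])
    if n=='wrist':rects(p,'panel',.042); rects(p,'handle_grip',.084)
print(*rel([.5875,-.144,.2],178.7))
E
```

```text
28.95 [ 0.58501725 -0.2825241   0.20572975] [3.13995168e+00 1.58728782e-04 1.54908732e+00] [-5.680e-01  6.400e-01  1.271e+00  1.000e-03  1.229e+00 -5.470e-01]
scene [([0.5842, -0.2803, 0.0277], 0.77)] [([0.5876, -0.1442, 0.0729], 0.73)]
top [([0.5872, -0.2841, 0.0305], 0.77)] [([0.5888, -0.1461, 0.0714], 0.72)]
wrist [([0.5865, -0.2859, 0.03], 0.88)] []
panel 0.61 ctr [ 0.5851 -0.2822] wh [150.3  64.5] ang 88.7 px [[280.0, 128.0], [369.0, 128.0], [369.0, 344.0], [280.0, 344.0]]
handle_grip 0.6 ctr [ 0.5943 -0.1571] wh [16.9 80.3] ang 88.7 px [[257.0, 0.0], [418.0, 0.0], [418.0, 38.0], [257.0, 38.0]]
scene [([0.5878, -0.2815, 0.029], 0.59)] [([0.585, -0.1442, 0.0762], 0.93)]
top [([0.5867, -0.2864, 0.0292], 0.78)] [([0.5889, -0.1453, 0.0724], 0.6)]
wrist [([0.5848, -0.2849, 0.0325], 0.94)] []
panel 0.6 ctr [ 0.5857 -0.268 ] wh [121.3  62.4] ang 88.66 px [[280.0, 128.0], [368.0, 128.0], [368.0, 306.0], [280.0, 306.0]]
handle_grip 0.64 ctr [ 0.5939 -0.1568] wh [16.5 80.7] ang 88.73 px [[255.0, 0.0], [416.0, 0.0], [416.0, 37.0], [255.0, 37.0]]
[138.7  -0.8   5.7] [ 7.000e-02  8.000e-02 -8.994e+01]
```

The panel is flush (z≈0.030, within about 2 mm of the seat). Now the handle: I'll come in at yaw 178.7°, taking the bar 15 mm out from the axis on the nose side.

Request:
arm_command(series=[{"x": 40, "y": 5, "z": 0, "rx": 0, "ry": 0, "rz": -90}, {"x": 80, "y": 10, "z": 0, "rx": 0, "ry": 0, "rz": -90}, {"x": 120, "y": 15, "z": 0, "rx": 0, "ry": 0, "rz": -90}, {"x": 139, "y": 15, "z": 0, "rx": 0, "ry": 0, "rz": -90}, {"x": 139, "y": 15, "z": 0, "rx": 0, "ry": 0, "rz": -90}, {"x": 139, "y": 15, "z": 0, "rx": 0, "ry": 0, "rz": -90}, {"x": 139, "y": 15, "z": 0, "rx": 0, "ry": 0, "rz": -90}, {"x": 139, "y": 15, "z": 0, "rx": 0, "ry": 0, "rz": -90}, {"x": 139, "y": 15, "z": 0, "rx": 0, "ry": 0, "rz": -90}, {"x": 139, "y": 15, "z": 0, "rx": 0, "ry": 0, "rz": -90}, {"x": 139, "y": 15, "z": 0, "rx": 0, "ry": 0, "rz": -90}, {"x": 139, "y": 15, "z": 0, "rx": 0, "ry": 0, "rz": -90}, {"x": 139, "y": 15, "z": 0, "rx": 0, "ry": 0, "rz": -90}], hand=60)

```text
time: 31.35
tool_pos: [0.6033, -0.1441, 0.2057]
tool_rot: [-3.141, 0.002, 3.118]
contact_force: [-0.4, -0.0, 0.4]
opening: 0.0596
grip_force: 0.0
```

```bash
python3 - <<'E'
from h import *
s=observe(); print(s['time'],s['tool_pos'],s['tool_rot'],s['qpos'].round(3))
print(*rel([.603,-.1445,.121],178.7))
for n in ('scene','wrist'):
    p=read_camera(n)
    print([(np.round(d['point'],4).tolist(),round(d['confidence'],2)) for d in mark_of(p,'handle_grip')[:1]]); 
    if n=='wrist': rects(p,'handle_grip',.084)
E
```

```text
31.35 [ 0.60328111 -0.14405093  0.20570467] [-3.14142572e+00  1.72680192e-03  3.11775593e+00] [-0.358  0.588  1.368  0.     1.184 -1.905]
[ 0.4 -0.4 84.7] [-0.01  0.1  -0.07]
[([0.5863, -0.1444, 0.0731], 0.83)]
[([0.5872, -0.1434, 0.0714], 0.59)]
handle_grip 0.68 ctr [ 0.5921 -0.1429] wh [24.9 80.7] ang 88.63 px [[303.0, 169.0], [345.0, 169.0], [345.0, 307.0], [303.0, 307.0]]
```

Request:
arm_command(series=[{"x": 0, "y": 0, "z": 35, "rx": 0, "ry": 0, "rz": 0}, {"x": 0, "y": 0, "z": 65, "rx": 0, "ry": 0, "rz": 0}, {"x": 0, "y": 0, "z": 85, "rx": 0, "ry": 0, "rz": 0}, {"x": 0, "y": 0, "z": 85, "rx": 0, "ry": 0, "rz": 0}, {"x": 0, "y": 0, "z": 85, "rx": 0, "ry": 0, "rz": 0}])

```text
time: 32.1
tool_pos: [0.6037, -0.1442, 0.121]
tool_rot: [-3.141, 0.002, 3.12]
contact_force: [0.3, -0.4, -0.0]
opening: 0.06
grip_force: 0.0
```

Request:
arm_command(series=[{"x": 0, "y": 0, "z": 0, "rx": 0, "ry": 0, "rz": 0}, {"x": 0, "y": 0, "z": 0, "rx": 0, "ry": 0, "rz": 0}, {"x": 0, "y": 0, "z": 0, "rx": 0, "ry": 0, "rz": 0}, {"x": 0, "y": 0, "z": 0, "rx": 0, "ry": 0, "rz": 0}, {"x": 0, "y": 0, "z": 0, "rx": 0, "ry": 0, "rz": 0}, {"x": 0, "y": 0, "z": 0, "rx": 0, "ry": 0, "rz": 0}, {"x": 0, "y": 0, "z": 0, "rx": 0, "ry": 0, "rz": 0}], hand=0, squeeze=50)

```text
time: 32.8
tool_pos: [0.6035, -0.1438, 0.1208]
tool_rot: [3.141, 0.002, 3.12]
contact_force: [-0.4, 1.9, 1.7]
opening: 0.0173
grip_force: 50.0
```

Gripped at 17–18 mm, as expected. Now the quarter turn clockwise along the arc.

Request:
arm_command(series=[{"x": 0.2, "y": -2.2, "z": 0, "rx": 0, "ry": 0, "rz": 8}, {"x": 0.6, "y": -4.3, "z": 0, "rx": 0, "ry": 0, "rz": 16}, {"x": 1.3, "y": -6.3, "z": 0, "rx": 0, "ry": 0, "rz": 24}, {"x": 2.4, "y": -8.2, "z": 0, "rx": 0, "ry": 0, "rz": 32}, {"x": 3.6, "y": -10, "z": 0, "rx": 0, "ry": 0, "rz": 40}, {"x": 5.1, "y": -11.5, "z": 0, "rx": 0, "ry": 0, "rz": 48}, {"x": 5.1, "y": -11.5, "z": 0, "rx": 0, "ry": 0, "rz": 48}])

```text
time: 33.5
tool_pos: [0.5979, -0.1556, 0.1208]
tool_rot: [3.141, 0.001, 2.281]
contact_force: [-1.2, 0.8, 3.3]
opening: 0.0179
grip_force: 50.1
```

Request:
arm_command(series=[{"x": 0.2, "y": -2.2, "z": 0, "rx": 0, "ry": 0, "rz": 8}, {"x": 0.6, "y": -4.3, "z": 0, "rx": 0, "ry": 0, "rz": 16}, {"x": 1.3, "y": -6.3, "z": 0, "rx": 0, "ry": 0, "rz": 24}, {"x": 2.4, "y": -8.2, "z": 0, "rx": 0, "ry": 0, "rz": 32}, {"x": 3.6, "y": -10, "z": 0, "rx": 0, "ry": 0, "rz": 40}, {"x": 4, "y": -10.4, "z": 0, "rx": 0, "ry": 0, "rz": 42}, {"x": 4, "y": -10.4, "z": 0, "rx": 0, "ry": 0, "rz": 42}, {"x": 4, "y": -10.4, "z": 0, "rx": 0, "ry": 0, "rz": 42}])

```text
time: 34.3
tool_pos: [0.5872, -0.1594, 0.1208]
tool_rot: [3.141, 0.0, 1.552]
contact_force: [-5.1, -0.9, 5.9]
opening: 0.0172
grip_force: 50.0
```

```bash
python3 - <<'E'
from h import *
s=observe(); print(s['tool_pos'],s['tool_rot'],s['contact_force'],s['torque'],s['opening'])
E
```

```text
[ 0.58716602 -0.15940171  0.12083669] [3.14103053e+00 4.79888333e-04 1.55232375e+00] [-5.09192272 -0.86713681  5.8666939 ] [-0.42030327  1.08935235 -0.18928175] 0.017221420908433028
```

Turned to about 89.8°. I'll release, let the spring hold it at the stop, and rise clear.

Request:
arm_command(series=[{"x": 0, "y": 0, "z": 0, "rx": 0, "ry": 0, "rz": 0}, {"x": 0, "y": 0, "z": 0, "rx": 0, "ry": 0, "rz": 0}, {"x": 0, "y": 0, "z": 0, "rx": 0, "ry": 0, "rz": 0}, {"x": 0, "y": 0, "z": 0, "rx": 0, "ry": 0, "rz": 0}, {"x": 0, "y": 0, "z": 0, "rx": 0, "ry": 0, "rz": 0}], hand=60)

```text
time: 34.8
tool_pos: [0.5876, -0.1592, 0.1205]
tool_rot: [3.14, 0.0, 1.549]
contact_force: [0.4, -0.4, 0.5]
opening: 0.0527
grip_force: 0.0
```

Request:
arm_command(series=[{"x": 0, "y": 0, "z": -15, "rx": 0, "ry": 0, "rz": 0}, {"x": 0, "y": 0, "z": -50, "rx": 0, "ry": 0, "rz": 0}, {"x": 0, "y": 0, "z": -95, "rx": 0, "ry": 0, "rz": 0}, {"x": 60, "y": -40, "z": -140, "rx": 0, "ry": 0, "rz": 0}, {"x": 100, "y": -80, "z": -160, "rx": 0, "ry": 0, "rz": 0}, {"x": 140, "y": -110, "z": -160, "rx": 0, "ry": 0, "rz": 0}, {"x": 180, "y": -140, "z": -160, "rx": 0, "ry": 0, "rz": 0}, {"x": 210, "y": -150, "z": -160, "rx": 0, "ry": 0, "rz": 0}, {"x": 210, "y": -150, "z": -160, "rx": 0, "ry": 0, "rz": 0}, {"x": 210, "y": -150, "z": -160, "rx": 0, "ry": 0, "rz": 0}])

```text
time: 35.8
tool_pos: [0.4405, 0.0562, 0.281]
tool_rot: [3.139, -0.0, 1.553]
contact_force: [0.0, -0.1, 0.0]
opening: 0.0599
grip_force: 0.0
```

```bash
python3 - <<'E'
from h import *
s=observe(); print(s['time'],s['tool_pos'],s['contact_force'])
for n in ('scene','top'):
    p=read_camera(n); save(p,n+'12.png')
    for q in ('panel','handle_grip','hammer','stake'): print(n,q,[(np.round(d['point'],4).tolist(),round(d['confidence'],2)) for d in mark_of(p,q)[:4]if d['point'][1]<0])
    if n=='top':
        rects(p,'handle_grip',.084); rects(p,'panel',.042)
        im=p['pixels'][235:290,400:540]; dark=(im.max(2)<45).astype(np.uint8)
        r=cv2.minAreaRect(max(cv2.findContours(dark,0,2)[0],key=cv2.contourArea)); print('dark bar',r)
E
```

```text
35.8 [0.4404976  0.05621175 0.28097428] [ 0.02765103 -0.09984107  0.0146683 ]
scene panel [([0.5869, -0.2844, 0.0279], 0.59)]
scene handle_grip [([0.5878, -0.1444, 0.0736], 0.86)]
scene hammer [([0.7922, -0.0424, -0.0053], 0.87)]
scene stake [([0.7409, -0.3087, 0.0034], 0.91), ([0.5852, -0.2853, 0.0286], 0.61)]
top panel [([0.5845, -0.2849, 0.0308], 0.9)]
top handle_grip [([0.589, -0.1451, 0.0728], 0.73)]
top hammer [([0.7916, -0.0424, -0.0004], 0.92)]
top stake [([0.7419, -0.3054, -0.0045], 0.55)]
handle_grip 0.57 ctr [ 0.5827 -0.1449] wh [86.9 22.7] ang 88.47 px [[410.0, 254.0], [452.0, 254.0], [452.0, 265.0], [410.0, 265.0]]
handle_grip 0.24 ctr [ 0.5796 -0.2648] wh [152.4  55.8] ang 88.47 px [[453.0, 246.0], [526.0, 246.0], [526.0, 273.0], [453.0, 273.0]]
panel 0.91 ctr [ 0.5843 -0.2789] wh [159.2  57.4] ang 87.15 px [[453.0, 272.0], [453.0, 245.0], [527.0, 247.0], [526.0, 274.0]]
panel 0.85 ctr [0.4537 0.4222] wh [ 10.9 122.5] ang 6.56 px [[131.0, 332.0], [189.0, 323.0], [189.0, 329.0], [131.0, 337.0]]
panel 0.67 ctr [0.437  0.2364] wh [115.6  18.3] ang 14.0 px [[238.0, 310.0], [246.0, 308.0], [260.0, 362.0], [251.0, 364.0]]
dark bar ((31.401744842529297, 24.986900329589844), (41.235076904296875, 14.934499740600586), 7.594643592834473)
```

The handle lies along the pins, the panel is seated, and the hammer and stake haven't moved. I'm handing in.

```bash
python3 -c "
from cell import *
print(hand_in())"
```

```text
the job is handed in; nothing more can be done
None
```

The job is handed in, and `hand_in()` returned no verdict: by the last camera readings the panel is flush on the pins copper side up, the handle is on, and the hammer and stake have not moved.

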